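# Gauge the bearing brackets on the pinned bed

## Robot

A 6-joint arm with a two-finger parallel gripper is mounted at the origin on the work surface. World frame = base frame: x ahead of the robot, y to its left, z up, the work surface at z = 0. Lengths are in m, angles in rad, forces in N, time in s.
With the tool pointing down it reaches from about 0.35 to 0.775 m from the base axis. Payload 7.3 kg.
Tool frame: the origin (TCP) lies on the mounting face of the last link; the fingertips stand 178 mm ahead of it and the grasp point (between the pads) lies 159 mm ahead of it (robot.tcp_to_tips is the distance from the TCP to the fingertips, in m); z points along the fingers, y is the direction in which the jaws open and shut (so a half turn about z gives the same grasp; the last joint's range is limited). The gripper opens to 92 mm and grips with 3 to 60 N. Pads are 19 mm wide; open, the fingers measure 130 mm over their backs; the gripper's body (75 mm by 190 mm) begins 47 mm behind the grasp point.
Start: joints at [1.09, 0.342, 1.524, -0, 1.275, -0.146], TCP at [0.172, 0.496, 0.405] pointing down, gripper open.
Joint ranges: [-2.53, 2.53], [-0.77, 2.02], [0.04, 2.7], [-1, 4.14], [0.28, 2.66], [-3.11, 3.11]. Speed limits (rad/s): [2.57, 2.57, 3.14, 3.14, 3.14, 3.14].

## Interface

Orientations are given as [roll, pitch, yaw] about the fixed x, y, z axes, in that order (R = Rz(yaw) Ry(pitch) Rx(roll)).
In Python, from cell import robot, viewer gives the robot as it stands.
- The arm moves only by the shell command python3 -m creep 'ROWS' [OPENING] [FORCE]. ROWS is JSON, a list that holds one entry, the list of rows, each a list of 6 numbers: the shift along the world's x, y, z in mm, then the turn, a rotation vector about the world's x, y, z in degrees. A call has 1 to 5 rows; each row shifts and turns the pose as measured when the row begins; what a row does not reach is not made up. A row lasts 1/12 s, in which the tool goes at most 41.7 mm and 7.16 degrees, less where a joint would pass 70% of its speed; a pose out of reach is approached as far as the arm can. A call with a gripper value outside its range is refused whole. OPENING is the closure, from -1 (fully open) to 1 (shut), set as the call begins (- or left out, the last holds). The fingers move at their own pace and stop on an object; FORCE is the grip in N (left out, the last holds). Time passes only in rows, so rows that do not move let the fingers close. It gives the time, the measured TCP pose, the force and the opening at its end, in the units of the state.
- robot.observe(): the state, without advancing time (a new reading comes with each control period).
- viewer.read_camera(name): name is "side" or "top"; returns the picture (384x512x3 uint8, blue, green, red); there is no depth.
- viewer.camera_model(name): a dict with "fx", "fy", "cx", "cy" (pixels), "pose" (4x4, takes a point from camera to world coordinates). Camera axes: x right, y up, looking along -z (the intrinsics and any distortion apply to the point x, -y, -z); pixel columns grow to the right and rows downward; lengths in m; the calibration is good to about 2 mm. A picture is of the moment at which its call begins. camera_model takes no time and is no camera call.
- robot.hand_in(): hands the job in, once; it reports no verdict.
The state is a dict: "time": time; "qpos": joint angles; "qvel": joint speeds; "joint_efforts": joint torques, N m; "tool_pos": TCP position; "tool_rot": TCP orientation; "contact_force": force on the tool from outside, world axes, zero at the start; "torque": the same for the moment, N m; "opening": finger opening in m.
Only numpy, scipy, OpenCV 4.12 (cv2) and the standard library are available. Lean on these libraries where they do the work, as an engineer would, in place of code of your own. Each camera call takes 0.05 s, during which the arm holds its last target. There are 200 camera calls.

## Task

Put every bearing bracket on a nest of the orange gauging bed, large hole over the round pin and small hole over the diamond pin, working each down until it lies flat on the rests. Then take the plunger gauge from its stand, zero it with its tip on the brass datum button, and press the tip on the white and then the blue spot of each bracket, the brackets in order of their red dots (one, two, three), a moment at each and so gently that the plunger never reaches its stop. Finally stand the gauge back in its stand, leaving the brackets on their pins and the other things on the bench where they are.

Things in the scene. Friction and masses are not known exactly. Their poses are not given: they have to be found in the camera images.
- bed: Orange gauging bed fixed to the bench, 170 (x) x 365 (y) x 28 mm high, origin on its underside; body spans y -200..+165 mm. Three nests in a row along its y, centres at y = -105, 0, +105 mm (right, middle, left), each with two steel rests, tops 35 mm above the bench, on which a bracket lies flat, and two pins.
- right_nest (a point): Centre of the right nest at the level of its rests, 35 mm above the bench. From it, in the bed's axes: the round pin at (-47, -24) mm (14 mm dia, straight for 15 mm above the rests, then a taper to 6 mm dia, 23 mm tall); the diamond pin at (+47, +24) mm (10 mm across the line between the pins, 5 mm along it, straight for 13 mm, then a taper, 19 mm tall).
- middle_nest (a point): Centre of the middle nest at the level of its rests, 35 mm above the bench. From it, in the bed's axes: the round pin at (-47, -24) mm (14 mm dia, straight for 15 mm above the rests, then a taper to 6 mm dia, 23 mm tall); the diamond pin at (+47, +24) mm (10 mm across the line between the pins, 5 mm along it, straight for 13 mm, then a taper, 19 mm tall).
- left_nest (a point): Centre of the left nest at the level of its rests, 35 mm above the bench. From it, in the bed's axes: the round pin at (-47, -24) mm (14 mm dia, straight for 15 mm above the rests, then a taper to 6 mm dia, 23 mm tall); the diamond pin at (+47, +24) mm (10 mm across the line between the pins, 5 mm along it, straight for 13 mm, then a taper, 19 mm tall).
- datum (a point): Centre of the top face of the brass datum button (20 mm dia, facing up, 48 mm above the bench) on the right (-y) end of the bed, 172 mm from the bed's origin along its -y.
- bracket1: Loose bearing bracket with one red dot on its base, 0.45 kg, may be absent. Grey base plate 132 (x) x 80 (y) x 10 mm, origin under its centre; on it an aluminium block 44 x 44 mm, square to x and y, top 44 mm above the underside, to hold it by. Through holes: large 16 mm dia at (-47, -24), small 13 mm at (+47, +24) mm. Seated: origin at a nest's centre, axes as the bed's. Starts flat, yaw -0.35 to 0.2 rad.
- bracket1_white_spot (a point): Centre of the white spot (18 mm dia, on a dark round pad facing up, 13 mm above the underside) at (-47, +24) mm, beside the large-hole end.
- bracket1_blue_spot (a point): Centre of the blue spot (18 mm dia, on a dark round pad facing up, 13 mm above the underside) at (+47, -24) mm, beside the small-hole end.
- bracket2: Loose bearing bracket with two red dots on its base, 0.45 kg, may be absent. Grey base plate 132 (x) x 80 (y) x 10 mm, origin under its centre; on it an aluminium block 44 x 44 mm, square to x and y, top 44 mm above the underside, to hold it by. Through holes: large 16 mm dia at (-47, -24), small 13 mm at (+47, +24) mm. Seated: origin at a nest's centre, axes as the bed's. Starts flat, yaw -0.35 to 0.2 rad.
- bracket2_white_spot (a point): Centre of the white spot (18 mm dia, on a dark round pad facing up, 13 mm above the underside) at (-47, +24) mm, beside the large-hole end.
- bracket2_blue_spot (a point): Centre of the blue spot (18 mm dia, on a dark round pad facing up, 13 mm above the underside) at (+47, -24) mm, beside the small-hole end.
- bracket3: Loose bearing bracket with three red dots on its base, 0.45 kg, may be absent. Grey base plate 132 (x) x 80 (y) x 10 mm, origin under its centre; on it an aluminium block 44 x 44 mm, square to x and y, top 44 mm above the underside, to hold it by. Through holes: large 16 mm dia at (-47, -24), small 13 mm at (+47, +24) mm. Seated: origin at a nest's centre, axes as the bed's. Starts flat, yaw -0.35 to 0.2 rad.
- bracket3_white_spot (a point): Centre of the white spot (18 mm dia, on a dark round pad facing up, 13 mm above the underside) at (-47, +24) mm, beside the large-hole end.
- bracket3_blue_spot (a point): Centre of the blue spot (18 mm dia, on a dark round pad facing up, 13 mm above the underside) at (+47, -24) mm, beside the small-hole end.
- stand_seat (a point): Where the tip lies when the gauge is home in its stand: on the collar's axis, 15 mm above the bench. The fixed stand: an orange block on an 85 mm square dark foot, with an upright grey collar, bore 36 mm, from 65 to 88 mm above the bench; inside, a ledge at 65 mm with a 19 mm hole carries the gauge by its shoulder.
- gauge: Loose plunger gauge, 140 mm long, 0.17 kg, upright in its stand. Origin at the tip of the extended plunger, z along the gauge to its head. From the tip: red ball, plunger, sleeve 10 mm dia (22-50 mm), black body 30 mm dia (50-90 mm, its lower face is the shoulder), yellow grip 26 (x) x 24 (y) mm (90-126 mm), black head 50 (x) x 24 (y) mm (126-140 mm). Grip it across its y, fingers beside the head.
- gauge_tip (a point): The lowest point of the red ball tip (8 mm dia); it moves with the plunger.
- plunger (a joint): How far the plunger is pushed in: 0 out, 0.010 m at its stop; spring about 0.9 N at the start and 3.9 N at the stop.
- oil_bottle: Bystander: amber bottle, 48 mm dia, 120 mm tall, origin under its foot.
- red_bottle: Bystander: red bottle, 44 mm dia, 110 mm tall, origin under its foot.
- wrench: Bystander: steel wrench 170 mm long lying on the bench, beyond the bed.
- screwdriver: Bystander: red-handled screwdriver 190 mm long lying on the bench, between bed and brackets.
- red_cap: Bystander: red thread cap, 32 mm dia, 22 mm tall.
- drill_chuck: Bystander: steel drill chuck standing on the bench, 42 mm dia, 75 mm tall.
Mind the look-alikes: they are no part of the job. What is shaped like the part that bears stand_seat but turquoise is not meant.

How it is judged:
By the outcome, as a careful person would: the job done as asked, in the order asked, and still so for the second after the job is handed in, with the robot touching nothing.
Of bracket1, bracket2, bracket3 only 2 to 3 are there at a start; the rules pass over those that are not, and their reading is None.
At some moment in a run one of bracket1, bracket2, bracket3 may be knocked a few centimetres aside while the robot is not near it.
It also fails if it takes over 210 s, if anything falls off the work surface, if the arm or the gripper's body presses on something with over 40 N, if the wrist force passes 120 N, or if a joint passes its speed limit or range.

## Working session

There is one attempt and no reset: what is moved stays moved. The work goes in short steps, Python scripts to look and compute and a shell command to move; the robot and the scene stay as the last step left them, time stands still between calls to the robot, and variables do not carry over. Pictures are saved under pics/ and viewed, about 12 in all and at most 16, crops included, and the job is handed in when it is done.

```bash
ls; mkdir -p pics
cat > h.py <<'E'
import numpy as np,cv2
from cell import robot,viewer
def ray(cam,u,v):
    m=viewer.camera_model(cam);P=np.array(m["pose"])
    x=np.array([[[u,v]]],float)
    K=np.array([[m["fx"],0,m["cx"]],[0,m["fy"],m["cy"]],[0,0,1.]])
    d=np.array(m.get("dist",m.get("distortion",np.zeros(5))),float) 
    p=cv2.undistortPoints(x,K,d)[0,0]
    return P[:3,3],P[:3,:3]@np.array([p[0],-p[1],-1])
def at(cam,u,v,z):
    o,d=ray(cam,u,v);return (o+d*(z-o[2])/d[2])[:2]
def proj(cam,p):
    m=viewer.camera_model(cam);P=np.array(m["pose"])
    c=P[:3,:3].T@(np.array(p,float)-P[:3,3]);c=c*[1,-1,-1]
    K=np.array([[m["fx"],0,m["cx"]],[0,m["fy"],m["cy"]],[0,0,1.]])
    d=np.array(m.get("dist",m.get("distortion",np.zeros(5))),float)
    return cv2.projectPoints(c.reshape(1,1,3),np.zeros(3),np.zeros(3),K,d)[0].ravel()
def snap(cam,name,box=None,k=1):
    im=np.array(viewer.read_camera(cam))
    cv2.imwrite("pics/raw_"+name,im)
    if box: im=im[box[1]:box[3],box[0]:box[2]]
    if k!=1: im=cv2.resize(im,None,fx=k,fy=k,interpolation=cv2.INTER_CUBIC)
    cv2.imwrite("pics/"+name,im);return im
E
python3 - <<'E'
from h import *
for c in("top","side"):
    m=viewer.camera_model(c);print(c,{k:(np.round(v,3).tolist() if k!="x" else 0) for k,v in m.items()})
    snap(c,c+"0.png",None,1.5)
print(robot.observe())
E
```

```text
pics
top {'fx': 371.541, 'fy': 371.541, 'cx': 254.585, 'cy': 192.154, 'pose': [[-0.09, 0.975, -0.204, 0.365], [-0.996, -0.087, 0.022, -0.037], [0.003, 0.205, 0.979, 1.036], [0.0, 0.0, 0.0, 1.0]]}
side {'fx': 356.442, 'fy': 356.442, 'cx': 251.69, 'cy': 188.374, 'pose': [[-0.982, 0.136, -0.13, 0.483], [-0.188, -0.728, 0.659, 0.496], [-0.005, 0.672, 0.74, 0.706], [0.0, 0.0, 0.0, 1.0]]}
{'time': 0.1, 'qpos': array([ 1.08998322e+00,  3.42655546e-01,  1.52491837e+00, -2.96823004e-05,
        1.27540200e+00, -1.46012075e-01]), 'qvel': array([ 0.00045941, -0.00125256, -0.0021331 ,  0.00108317, -0.00029296,
        0.00015063]), 'joint_efforts': array([ 2.59015542e-03, -4.32007527e+01, -2.44696587e+01,  7.20980228e-02,
        5.26655058e-02, -8.76867671e-05]), 'tool_pos': array([0.17243801, 0.49574649, 0.40411408]), 'tool_rot': array([-3.14021998e+00, -1.73173884e-04,  2.80680017e+00]), 'contact_force': array([-0.10947109,  0.94753166, -0.6122497 ]), 'torque': array([-0.01377588,  0.03735833, -0.01684109]), 'opening': 0.09195815868671747}
```

View pics/top0.png

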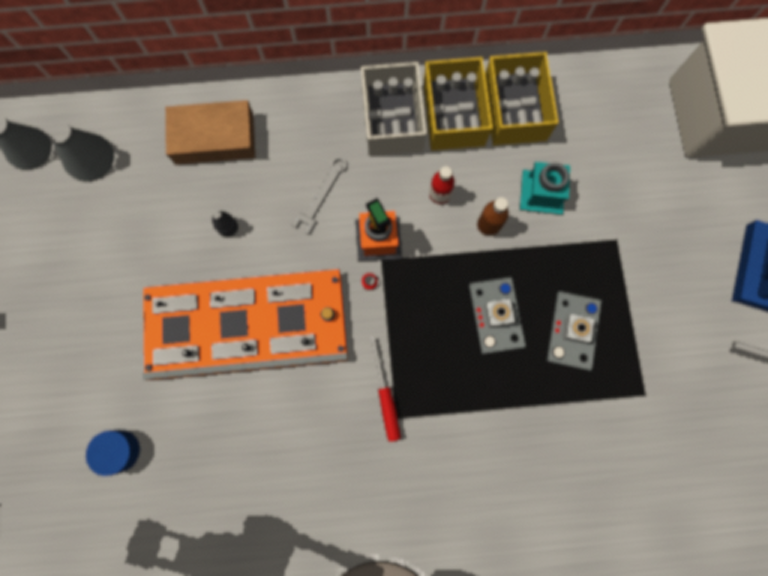

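View pics/side0.png

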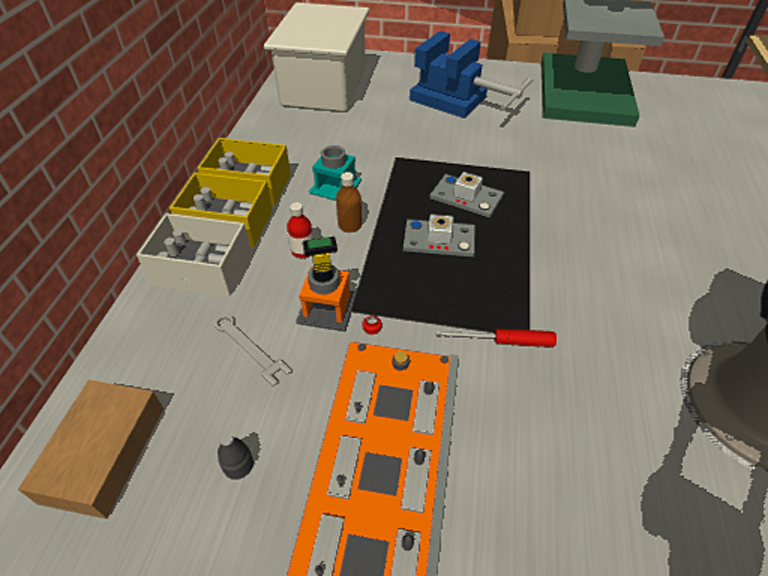

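The top view shows the bed at about (245,322), two brackets at (497,315) and (575,330), the orange stand with the gauge at (378,225), and the turquoise look-alike at (547,187), all in 1.5x pixels. The orange stand is the one that's meant. Next I measure and confirm with enlarged crops.

```bash
cat > m.py <<'E'
from h import *
def blobs(im,cond,minA=4):
    hsv=cv2.cvtColor(im,cv2.COLOR_BGR2HSV)
    m=cond(hsv[...,0].astype(int),hsv[...,1].astype(int),hsv[...,2].astype(int)).astype(np.uint8)
    n,l,s,c=cv2.connectedComponentsWithStats(m)
    return [(np.round(c[i],1).tolist(),s[i].tolist()) for i in range(1,n) if s[i][4]>=minA],l
E
python3 - <<'E'
from m import *
t=cv2.imread("pics/raw_top0.png");s=cv2.imread("pics/raw_side0.png")
a=cv2.resize(t[175:255,300:420],(480,320),interpolation=cv2.INTER_CUBIC)
b=cv2.resize(s[105:180,255:345],(320,267),interpolation=cv2.INTER_CUBIC)
c=cv2.resize(t[170:260,90:240],(480,288),interpolation=cv2.INTER_CUBIC)
d=cv2.resize(s[145:225,190:265],(320,341),interpolation=cv2.INTER_CUBIC)
o=np.zeros((600,800,3),np.uint8);o[:320,:480]=a;o[:b.shape[0],480:800]=b[:, :320];o[312:600,:480]=c;o[259:600,480:]=d
cv2.imwrite("pics/mont.png",o)
for n,im,cam in(("top",t,"top"),("side",s,"side")):
    for q,f,z in (("orange",lambda h,s,v:(h>6)&(h<16)&(s>190)&(v>120),.028),("blue",lambda h,s,v:(h>100)&(h<125)&(s>120)&(v>60),None),("white",lambda h,s,v:(s<50)&(v>185),None),("brass",lambda h,s,v:(h>15)&(h<28)&(s>110)&(v>90),None)):
        B,_=blobs(im,f,12)
        print(n,q,[(c,st[4],np.round(at(cam,*c,.048 if q=="brass" else .013),4).tolist()) for c,st in B if st[4]<4000 or q=="orange"])
E
```

```text
top orange [([250.3, 159.0], 189, [0.6751, -0.0556]), ([260.4, 143.8], 19, [0.7181, -0.0887]), ([168.9, 210.6], 3339, [0.5465, 0.183])]
top blue [([502.2, 177.3], 915, [0.5574, -0.7638]), ([336.4, 191.7], 29, [0.5581, -0.2885]), ([394.1, 205.2], 30, [0.5054, -0.4441]), ([72.1, 301.7], 670, [0.3257, 0.4482])]
top white [([494.0, 44.9], 2312, [0.9721, -0.8335]), ([296.8, 113.9], 40, [0.8006, -0.204]), ([333.9, 134.7], 54, [0.7268, -0.3042]), ([326.0, 227.0], 21, [0.4619, -0.2465]), ([372.1, 234.1], 22, [0.4311, -0.3703])]
top brass [([330.4, 62.4], 1628, [0.9373, -0.3147]), ([218.0, 208.8], 41, [0.5333, 0.0438])]
side orange [([233.3, 132.6], 29, [0.7041, -0.3383]), ([215.6, 197.1], 352, [0.6909, -0.0752]), ([249.6, 305.5], 6583, [0.5492, 0.1932])]
side blue [([297.9, 50.3], 1741, [0.5634, -0.8974]), ([300.1, 119.2], 16, [0.5097, -0.4426]), ([277.0, 149.3], 20, [0.5617, -0.2867])]
side white [([211.4, 18.4], 1606, [0.9893, -1.1336]), ([231.2, 117.2], 24, [0.728, -0.413]), ([310.7, 123.3], 22, [0.4749, -0.4275]), ([196.8, 137.1], 32, [0.808, -0.2973]), ([322.5, 136.7], 15, [0.4347, -0.3683]), ([128.3, 166.4], 164, [0.9593, -0.1401]), ([294.5, 152.5], 24, [0.5101, -0.2822]), ([309.1, 163.2], 17, [0.465, -0.2452]), ([316.0, 223.0], 15, [0.4316, -0.0397]), ([495.5, 307.9], 13, [0.0633, 0.1064])]
side brass [([354.6, 18.6], 1007, [0.345, -1.1598]), ([507.2, 29.7], 127, [-0.2764, -1.1594]), ([419.0, 35.4], 174, [0.0885, -1.0405]), ([156.1, 119.6], 1892, [0.937, -0.3142]), ([312.2, 119.5], 23, [0.4723, -0.4004]), ([230.1, 129.7], 30, [0.7052, -0.3076]), ([293.6, 148.0], 29, [0.5132, -0.261]), ([214.2, 172.3], 71, [0.7057, -0.1284]), ([214.2, 178.6], 25, [0.6999, -0.1064]), ([266.8, 238.0], 66, [0.5383, 0.0488]), ([57.1, 296.8], 3361, [0.9202, 0.2612])]
```

View pics/mont.png

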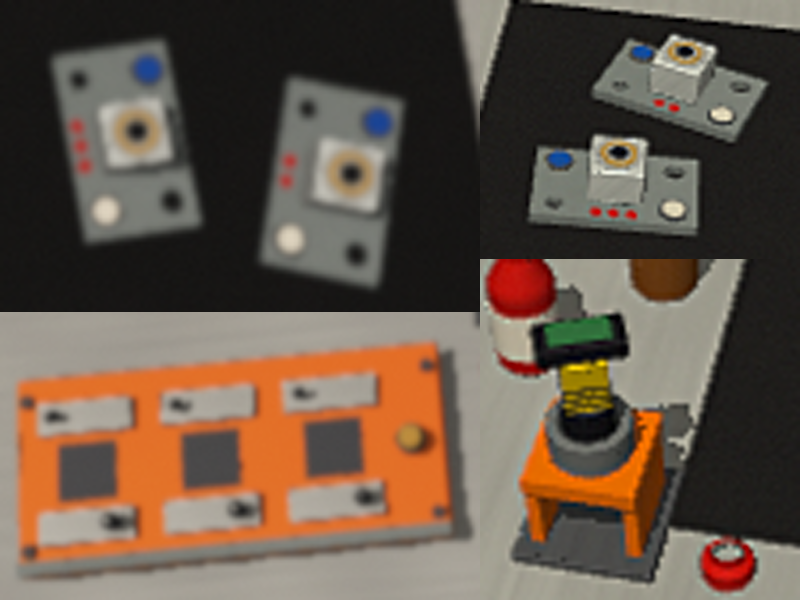

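Crops confirm it: bracket 3 (three dots) is the left one, bracket 2 (two dots) the right one, and bracket 1 is absent. The gauge is in the orange stand. Now I fit the bed and find the gauge axis and yaw.

Run:
```python
from m import *
from scipy.optimize import least_squares
t=cv2.imread("pics/raw_top0.png");s=cv2.imread("pics/raw_side0.png")
def mask(im,f):
    h=cv2.cvtColor(im,cv2.COLOR_BGR2HSV).astype(int);return f(h[...,0],h[...,1],h[...,2]).astype(np.uint8)
M=mask(t,lambda h,s,v:(h>4)&(h<18)&(s>150)&(v>90));M[:180]=0
c=max(cv2.findContours(M,0,2)[0],key=cv2.contourArea);hull=cv2.convexHull(c)
q=cv2.approxPolyDP(hull,6,True)[:,0]
W=np.array([at("top",*p,.028) for p in q]);print("corners",q.tolist(),W.round(4).tolist())
# fit outline: boundary pts to rectangle
H=np.array([at("top",*p,.028) for p in c[:,0]])
def res(p,pts):
    d=pts-p[:2];cs,sn=np.cos(p[2]),np.sin(p[2]);x=cs*d[:,0]+sn*d[:,1];y=-sn*d[:,0]+cs*d[:,1]+.0175
    return np.maximum(abs(x)-.085,abs(y)-.1825)
r=least_squares(res,[.54,.2,0],args=(H,),loss="soft_l1",f_scale=.002)
x,y,a=r.x;print("bed top",x,y,np.degrees(a),"rms",np.std(r.fun))
R=np.array([[np.cos(a),-np.sin(a)],[np.sin(a),np.cos(a)]])
for n,l in(("datum",(0,-.172)),("right",(0,-.105)),("mid",(0,0)),("left",(0,.105))):
    p=np.array([x,y])+R@l;print(n,p.round(4))
# pins projected, compare
for cam,im in(("top",t),("side",s)):
    S=cv2.resize(im,None,fx=4,fy=4,interpolation=cv2.INTER_CUBIC)
    for l in((0,-.105),(0,0),(0,.105)):
        for dp,h in(((-.047,-.024),.058),((.047,.024),.054)):
            for z in (.035,h):
                w=np.array([x,y])+R@(np.array(l)+dp);u=(proj(cam,[*w,z])+.5)*4
                cv2.circle(S,tuple(int(round(k)) for k in u),2,(255,255,0) if z==.035 else (0,255,255),-1)
    S=S[680:1040,360:960] if cam=="top" else S[900:1536,760:1260]
    cv2.imwrite(f"pics/p_{cam}.png",S)
A=cv2.imread("pics/p_top.png");B=cv2.imread("pics/p_side.png")
A=cv2.resize(A,(420,252));B=cv2.resize(B,(370,471));o=np.zeros((480,800,3),np.uint8);o[:252,:420]=A;o[:471,430:]=B
for cam,im in(("top",t),("side",s)):
    g=mask(im,lambda h,s,v:(h>45)&(h<85)&(s>80)&(v>50)); 
    n,l,st,ce=cv2.connectedComponentsWithStats(g)
    for i in range(1,n):
        if 8<st[i][4]<300: 
            rr=cv2.minAreaRect(np.argwhere(l==i)[:,::-1].astype(np.float32))
            bx=[at(cam,*p,.155) for p in cv2.boxPoints(rr)];e=[bx[1]-bx[0],bx[2]-bx[1]];L=max(e,key=np.linalg.norm)
            print(cam,"green",ce[i].round(1),st[i][4],at(cam,*ce[i],.155).round(4),"axis",np.degrees(np.arctan2(L[1],L[0])).round(1),[np.linalg.norm(k).round(3) for k in e])
cv2.imwrite("pics/pins.png",o)
```

```text
corners [[226, 182], [230, 234], [97, 243], [97, 192]] [[0.6101, 0.018], [0.465, 0.0179], [0.473, 0.376], [0.6136, 0.3755]]
bed top 0.5449534088473292 0.2144087087978128 1.0591093284415507 rms 0.005751456377023033
datum [0.5481 0.0424]
right [0.5469 0.1094]
mid [0.545  0.2144]
left [0.543  0.3194]
top green [251.4 141.1] 100 [ 0.678  -0.0597] axis -159.7 [np.float64(0.017), np.float64(0.036)]
side green [374.8  40.6] 28 [ 0.3018 -0.7247] axis 149.1 [np.float64(0.033), np.float64(0.045)]
side green [374.9  50.2] 40 [ 0.3041 -0.657 ] axis 95.2 [np.float64(0.043), np.float64(0.068)]
side green [383.9  50.7] 9 [ 0.2759 -0.6587] axis 92.0 [np.float64(0.01), np.float64(0.035)]
side green [376.6  55.8] 10 [ 0.3003 -0.6202] axis -123.4 [np.float64(0.023), np.float64(0.016)]
side green [212.4 161.6] 90 [ 0.6824 -0.0591] axis -157.5 [np.float64(0.035), np.float64(0.019)]
```

View pics/pins.png

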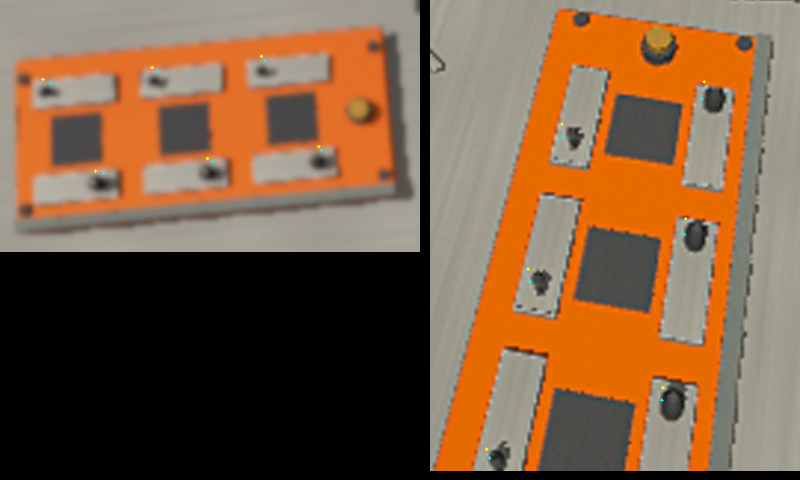

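The overlay dots sit about 8 px (4x) off the pins because my row cut clipped the bed outline. I'll refit it in both cameras.

Run:
```python
from m import *
from scipy.optimize import least_squares
for cam in("top","side"):
    im=cv2.imread(f"pics/raw_{cam}0.png");h=cv2.cvtColor(im,cv2.COLOR_BGR2HSV).astype(int)
    M=((h[...,0]>4)&(h[...,0]<18)&(h[...,1]>150)&(h[...,2]>90)).astype(np.uint8)
    n,l,st,ce=cv2.connectedComponentsWithStats(M);i=1+np.argmax([st[k][4] if abs(ce[k][1]-(210 if cam=="top" else 305))<20 and abs(ce[k][0]-(169 if cam=="top" else 250))<20 else 0 for k in range(1,n)])
    M=cv2.morphologyEx((l==i).astype(np.uint8),cv2.MORPH_CLOSE,np.ones((3,3)))
    # 4x upsample for subpixel border
    U=cv2.resize(M*255,None,fx=4,fy=4,interpolation=cv2.INTER_LINEAR)
    c=max(cv2.findContours((U>127).astype(np.uint8),0,1)[0],key=cv2.contourArea)[:,0]
    c=(c+.5)/4-.5;c=c[(c[:,1]<380)&(c[:,0]>3)]
    H=np.array([at(cam,*p,.028) for p in c])
    def res(p):
        d=H-p[:2];cs,sn=np.cos(p[2]),np.sin(p[2]);x=cs*d[:,0]+sn*d[:,1];y=-sn*d[:,0]+cs*d[:,1]+.0175
        return np.maximum(abs(x)-.085,abs(y)-.1825)
    r=least_squares(res,[.54,.2,0],loss="soft_l1",f_scale=.001);x,y,a=r.x
    print(cam,np.round([x,y,np.degrees(a)],4),"med",np.median(abs(r.fun)),len(c))
    R=np.array([[np.cos(a),-np.sin(a)],[np.sin(a),np.cos(a)]])
    for nm,q in(("datum",(0,-.172)),("right",(0,-.105)),("mid",(0,0)),("left",(0,.105))): print(nm,(np.array([x,y])+R@q).round(4))
    b=(h[...,2]<75).astype(np.uint8);n,l,st,ce=cv2.connectedComponentsWithStats(b)
    for q in((0,-.105),(0,0),(0,.105)):
        for dp,hh in(((-.047,-.024),.047),((.047,.024),.045)):
            w=np.array([x,y])+R@(np.array(q)+dp);u=proj(cam,[*w,hh])
            k=[i for i in range(1,n) if np.hypot(*(ce[i]-u))<7 and st[i][4]<250]
            print(" pin",u.round(1),[(ce[i].round(1).tolist(),int(st[i][4])) for i in k])
```

```text
top [ 0.5448  0.215  -0.0562] med 0.0034878632584545155 1564
datum [0.5447 0.043 ]
right [0.5447 0.11  ]
mid [0.5448 0.215 ]
left [0.5449 0.32  ]
 pin [203.2 223.4] [([204.2, 227.8], 13)]
 pin [183.6 190.8] [([183.5, 195.0], 2)]
 pin [163.8 226.9] [([165.2, 231.6], 13)]
 pin [145.  194.1] [([145.3, 198.7], 3)]
 pin [124.3 230.4] [([122.5, 224.0], 4), ([125.8, 235.3], 16)]
 pin [106.1 197.5] [([106.5, 202.5], 4)]Traceback (most recent call last):
  File "<stdin>", line 12, in <module>
  File "h.py", line 11, in at
    o,d=ray(cam,u,v);return (o+d*(z-o[2])/d[2])[:2]
        ~~~^^^^^^^^^
  File "h.py", line 4, in ray
    m=viewer.camera_model(cam);P=np.array(m["pose"])
ValueError: time passes only in moves, steps and waits
```

```bash
python3 - <<'E'
import re
s=open("h.py").read().replace("def ray","_C={}\ndef CM(c):\n    if c not in _C:_C[c]=viewer.camera_model(c)\n    return _C[c]\ndef ray",1).replace("m=viewer.camera_model(cam)","m=CM(cam)")
open("h.py","w").write(s)
E
python3 - <<'E'
from m import *
from scipy.optimize import least_squares
t=cv2.imread("pics/raw_top0.png");h=cv2.cvtColor(t,cv2.COLOR_BGR2HSV)
for u in(130,170,210):
    print(u,[(v,h[v,u].tolist()) for v in list(range(178,194,2))+list(range(228,252,2))])
s=cv2.imread("pics/raw_side0.png");g=cv2.cvtColor(s,cv2.COLOR_BGR2GRAY)
b=(g<70).astype(np.uint8);n,l,st,ce=cv2.connectedComponentsWithStats(b)
print([(ce[i].round(1).tolist(),st[i].tolist()) for i in range(1,n) if 195<ce[i][0]<300 and 225<ce[i][1]<384 and st[i][4]<250])
P=[(204.2,227.8),(165.2,231.6),(125.8,235.3),(183.5,195),(145.3,198.7),(106.5,202.5)]
L=np.array([(-.047,-.129),(-.047,-.024),(-.047,.081),(.047,-.081),(.047,.024),(.047,.129)])
def pr(p,cam,zz):
    R=np.array([[np.cos(p[2]),-np.sin(p[2])],[np.sin(p[2]),np.cos(p[2])]])
    return np.array([proj(cam,[*(p[:2]+R@q),z]) for q,z in zip(L,zz)])
r=least_squares(lambda p:(pr(p,"top",[.047]*3+[.043]*3)-P).ravel(),[.54,.2,0]);print(r.x,r.fun.round(1))
print("side pred",pr(r.x,"side",[.047]*3+[.043]*3).round(1).tolist())
E
```

```text
130 [(178, [19, 22, 161]), (180, [19, 23, 157]), (182, [19, 23, 158]), (184, [19, 22, 160]), (186, [17, 29, 159]), (188, [9, 129, 188]), (190, [11, 207, 226]), (192, [12, 210, 227]), (228, [12, 204, 224]), (230, [11, 117, 186]), (232, [18, 29, 152]), (234, [19, 28, 102]), (236, [20, 25, 93]), (238, [21, 23, 152]), (240, [10, 77, 186]), (242, [11, 198, 219]), (244, [11, 171, 198]), (246, [17, 39, 130]), (248, [30, 17, 119]), (250, [12, 53, 105])]
170 [(178, [20, 23, 165]), (180, [20, 23, 165]), (182, [18, 26, 165]), (184, [10, 105, 196]), (186, [11, 204, 226]), (188, [11, 210, 227]), (190, [11, 210, 227]), (192, [11, 202, 216]), (228, [12, 50, 138]), (230, [12, 48, 121]), (232, [13, 46, 117]), (234, [15, 34, 149]), (236, [10, 96, 178]), (238, [11, 202, 220]), (240, [11, 174, 207]), (242, [14, 47, 142]), (244, [30, 14, 124]), (246, [12, 53, 105]), (248, [18, 25, 153]), (250, [20, 23, 163])]
210 [(178, [19, 25, 162]), (180, [10, 98, 185]), (182, [11, 202, 223]), (184, [11, 211, 227]), (186, [11, 211, 227]), (188, [11, 211, 227]), (190, [11, 212, 225]), (192, [11, 212, 224]), (228, [9, 1
[... 2383 characters left out ...]
2], [268, 356, 8, 11, 57]), ([241.5, 358.0], [241, 358, 2, 1, 2]), ([246.0, 359.0], [245, 359, 3, 1, 3]), ([252.0, 360.0], [252, 360, 1, 1, 1]), ([257.0, 361.4], [256, 360, 3, 4, 5]), ([293.0, 363.0], [293, 363, 1, 1, 1]), ([225.0, 364.0], [225, 364, 1, 1, 1]), ([257.0, 368.5], [257, 368, 1, 2, 2]), ([292.0, 373.0], [292, 373, 1, 1, 1]), ([212.7, 379.7], [210, 377, 6, 7, 23]), ([216.0, 376.5], [216, 376, 1, 2, 2]), ([222.0, 380.5], [222, 380, 1, 2, 2]), ([255.0, 381.0], [255, 380, 1, 3, 3])]
[0.53222951 0.21363446 0.01251895] [-0.  -0.4 -0.5 -0.2 -0.7  0.1  0.7  0.   0.3  0.2  0.2  0.3]
side pred [[288.0, 255.5], [282.1, 301.8], [274.9, 358.4], [240.4, 269.5], [229.5, 318.4], [216.0, 378.5]]
```

Run:
```python
from m import *
from scipy.optimize import least_squares
L=np.array([(-.047,-.129),(-.047,-.024),(-.047,.081),(.047,-.081),(.047,.024),(.047,.129)])
def pr(p,cam,zz):
    R=np.array([[np.cos(p[2]),-np.sin(p[2])],[np.sin(p[2]),np.cos(p[2])]])
    return np.array([proj(cam,[*(p[:2]+R@q),z]) for q,z in zip(L,zz)])
S=[(285.7,258.5),(279.6,304.3),(271.3,361.2),(238.6,270.9),(227.,319.5),(212.7,379.7)]
r=least_squares(lambda p:(pr(p,"side",[.047]*3+[.043]*3)-S).ravel(),[.54,.2,0]);print(r.x,r.fun.round(1))
for e in([(130,188.2),(170,184.3),(210,180.3)],[(130,245.2),(170,241.2),(210,237)]):print([at("top",*p,.028).round(4).tolist() for p in e])
s=cv2.imread("pics/raw_side0.png");h=cv2.cvtColor(s,cv2.COLOR_BGR2HSV)
for v in(260,300,340):
    m=np.where((h[v,:,0]>5)&(h[v,:,0]<16)&(h[v,:,1]>170))[0];m=m[m>190];print(v,m.min(),m.max(),at("side",m.min()-.5,v,.028).round(4),at("side",m.max()+.5,v,.028).round(4))
```

```text
[ 0.53640499  0.21819448 -0.00083019] [ 0.9 -1.1  0.2 -0.3  0.2 -0.2 -0.1 -0.  -0.3  0.5 -0.7  0.6]
[[0.6163, 0.2844], [0.6175, 0.1735], [0.619, 0.062]]
[[0.4591, 0.2878], [0.4602, 0.1804], [0.4617, 0.0723]]
260 225 297 [0.6212 0.1089] [0.4653 0.0795]
300 214 292 [0.6211 0.2019] [0.4657 0.1726]
340 203 288 [0.6209 0.2814] [0.4642 0.2516]
```

```bash
python3 -m creep '[[[38,-15,0,0,0,0],[38,-15,0,0,0,0],[38,-15,0,0,0,0],[38,-15,0,0,0,0],[38,-15,0,0,0,0]]]' -1 40
python3 -m creep '[[[38,-15,0,0,0,0],[38,-15,0,0,0,0],[38,-15,0,0,0,0],[20,-35,0,0,0,0],[0,-40,0,0,0,0]]]'
python3 -m creep '[[[0,-40,0,0,0,0],[0,-40,0,0,0,0],[0,-40,0,0,0,0],[0,-40,0,0,0,0],[0,-40,0,0,0,0]]]'
python3 -m creep '[[[0,-40,0,0,0,0],[0,-40,0,0,0,0],[0,-40,0,0,0,0],[0,-40,0,0,0,0],[0,-40,0,0,0,0]]]'
```

```text
time: 0.52
tool_pos: [0.3604, 0.4205, 0.4026]
tool_rot: [-3.137, -0.005, 2.822]
contact_force: [0.9, 0.9, 0.8]
opening: 0.0919
time: 0.93
tool_pos: [0.5027, 0.2975, 0.3987]
tool_rot: [-3.137, -0.006, 2.822]
contact_force: [-0.4, -0.9, 0.3]
opening: 0.0918
time: 1.35
tool_pos: [0.503, 0.089, 0.3947]
tool_rot: [-3.133, -0.011, 2.822]
contact_force: [0.4, -0.6, -0.0]
opening: 0.0921
time: 1.77
tool_pos: [0.5002, -0.1194, 0.3934]
tool_rot: [-3.133, -0.014, 2.823]
contact_force: [0.6, -0.4, 0.3]
opening: 0.0921
```

```bash
cat > to.py <<'E'
import sys,numpy as np
from scipy.spatial.transform import Rotation as R
from cell import robot
def main(x,y,z,yawdeg):
    o=robot.observe();c=R.from_euler("xyz",o["tool_rot"]);g=R.from_euler("xyz",[np.pi,0,np.radians(yawdeg)])
    print("GO",((np.array([x,y,z])-o["tool_pos"])*1000).round(1).tolist(),np.degrees((g*c.inv()).as_rotvec()).round(2).tolist(),"F",np.round(o["contact_force"],1),"q6",round(o["qpos"][5],2))
main(*map(float,sys.argv[1:]))
E
python3 -m creep '[[[-6,-40,0,0,0,0],[-6,-40,0,0.2,-0.9,0.5],[-6,-40,0,0,0,0],[-6,-40,0,0,0,0],[-6,-40,0,0,0,0]]]'
python3 -m creep '[[[0,-40,-10,0,0,0],[0,-40,-30,0,0,0],[0,-6,-40,0,0,0],[0,0,-40,0,0,0],[0,0,0,0,0,0]]]'
python3 to.py .470 -.406 .191 162.3
python3 -c "
from h import *
a=snap('top','a1t.png',(290,160,430,265),3);b=snap('side','a1s.png',(240,60,380,190),3)
o=np.zeros((390,800,3),np.uint8);o[:315,:400]=a[:,:400];o[:390,400:]=b[:,:400];cv2.imwrite('pics/a1.png',o)"
```

```text
time: 2.18
tool_pos: [0.4679, -0.3252, 0.3917]
tool_rot: [3.14, -0.002, 2.832]
contact_force: [0.9, 0.3, 1.1]
opening: 0.0917
time: 2.6
tool_pos: [0.463, -0.4153, 0.2737]
tool_rot: [-3.138, 0.004, 2.821]
contact_force: [-2.2, 0.5, -1.9]
opening: 0.0919
GO [7.0, 9.3, -82.7] [0.25, 0.13, 0.68] F [-2.2  0.5 -1.9] q6 -2.1
```

View pics/a1.png

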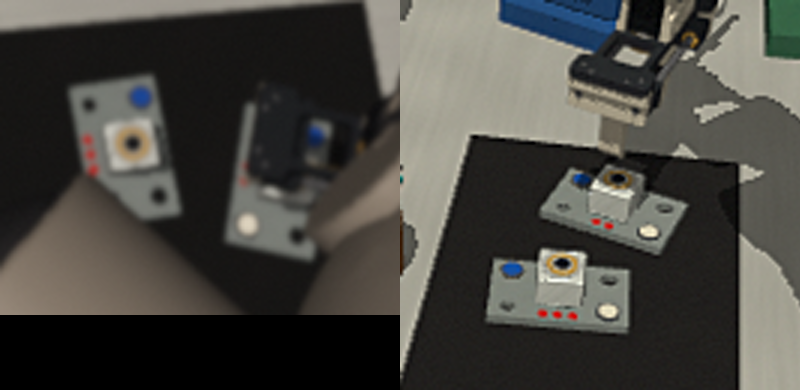

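The gripper hovers above bracket 2, and both brackets are where I measured them. Descending to grasp.

```bash
python3 -m creep '[[[7,9,-15,0.2,0.1,0.7],[0,0,-20,0,0,0],[0,0,-20,0,0,0],[0,0,-15,0,0,0],[0,0,0,0,0,0]]]'
python3 to.py .470 -.406 .191 162.3
```

```text
time: 3.12
tool_pos: [0.4773, -0.4066, 0.2264]
tool_rot: [-3.124, 0.031, 2.84]
contact_force: [-0.2, 0.8, -0.2]
opening: 0.0919
GO [-7.3, 0.6, -35.4] [1.52, 1.41, -0.41] F [-0.2  0.8 -0.2] q6 -2.1
```

```bash
python3 -m creep '[[[-7,1,-10,1.5,1.4,-0.4],[0,0,-12,0,0,0],[0,0,0,0,0,0]]]';python3 to.py .470 -.406 .191 162.3
```

```text
time: 3.37
tool_pos: [0.4721, -0.4056, 0.2107]
tool_rot: [-3.138, 0.007, 2.835]
contact_force: [0.3, 0.7, 0.1]
opening: 0.0918
GO [-2.1, -0.4, -19.7] [0.33, 0.31, -0.12] F [0.3 0.7 0.1] q6 -2.1
```

```bash
python3 -m creep '[[[-2,0,-10,0.3,0.3,-0.1],[0,0,-9,0,0,0],[0,0,0,0,0,0]]]';python3 to.py .470 -.406 .191 162.3
python3 -m creep '[[[0,0,0,0,0,0],[0,0,0,0,0,0],[0,0,0,0,0,0],[0,0,0,0,0,0],[0,0,0,0,0,0]]]' 1 40; python3 -m creep '[[[0,0,0,0,0,0],[0,0,0,0,0,0],[0,0,0,0,0,0],[0,0,0,0,0,0],[0,0,0,0,0,0]]]';python3 to.py .470 -.406 .191 162.3
```

```text
time: 3.62
tool_pos: [0.4704, -0.4061, 0.1925]
tool_rot: [-3.139, 0.003, 2.833]
contact_force: [-1.4, -0.4, -0.8]
opening: 0.0919
GO [-0.4, 0.1, -1.5] [0.17, 0.13, -0.01] F [-1.4 -0.4 -0.8] q6 -2.1
time: 4.03
tool_pos: [0.4704, -0.4064, 0.1922]
tool_rot: [-3.14, 0.003, 2.832]
contact_force: [-1.0, 0.1, -0.0]
opening: 0.0627
time: 4.45
tool_pos: [0.4705, -0.4065, 0.1928]
tool_rot: [-3.139, 0.004, 2.833]
contact_force: [0.1, -1.3, 0.1]
opening: 0.044
GO [-0.5, 0.5, -1.8] [0.19, 0.16, 0.01] F [ 0.1 -1.3  0.1] q6 -2.1
```

```bash
python3 -m creep '[[[0,0,20,0,0,0],[0,0,40,0,0,0],[0,0,40,0,0,0],[0,0,40,0,0,0],[0,30,10,0,0,3]]]'
python3 -m creep '[[[8,40,0,0,0,3],[8,40,0,0,0,3],[8,40,0,0,0,3],[8,40,0,0,0,3],[8,40,0,0,0,3]]]'
python3 -m creep '[[[8,40,0,0,0,0],[8,40,0,0,0,0],[0,40,0,0,0,0],[0,40,0,0,0,0],[0,40,0,0,0,0]]]'
python3 -m creep '[[[0,40,0,0,0,0],[0,40,0,0,0,0],[0,40,0,0,0,0],[0,40,0,0,0,0],[0,0,0,0,0,0]]]';python3 to.py .534 .321 .33 180.4
```

```text
time: 4.87
tool_pos: [0.4676, -0.3774, 0.3394]
tool_rot: [3.138, -0.012, 2.881]
contact_force: [1.3, -0.7, -2.5]
opening: 0.0438
time: 5.28
tool_pos: [0.5051, -0.1746, 0.3427]
tool_rot: [-3.142, -0.007, -3.137]
contact_force: [1.8, -0.5, -3.9]
opening: 0.0437
time: 5.7
tool_pos: [0.5195, 0.0325, 0.3406]
tool_rot: [3.14, -0.01, -3.135]
contact_force: [-0.3, -0.4, -4.8]
opening: 0.0435
time: 6.12
tool_pos: [0.5156, 0.2052, 0.3383]
tool_rot: [3.138, -0.016, -3.13]
contact_force: [0.1, 0.4, -3.6]
opening: 0.0435
GO [18.4, 115.8, -8.3] [-0.19, -0.9, -0.28] F [ 0.1  0.4 -3.6] q6 -1.35
```

```bash
python3 -m creep '[[[9,38,0,-0.2,-0.9,-0.3],[9,38,0,0,0,0],[0,38,0,0,0,0],[0,0,-20,0,0,0],[0,0,-20,0,0,0]]]'
python3 -m creep '[[[0,0,-15,0,0,0],[0,0,-10,0,0,0],[0,0,0,0,0,0],[0,0,0,0,0,0]]]';python3 to.py .534 .321 .263 180.4
```

```text
time: 6.53
tool_pos: [0.532, 0.3239, 0.2981]
tool_rot: [3.141, 0.003, -3.13]
contact_force: [-1.5, -0.7, -4.2]
opening: 0.0435
time: 6.87
tool_pos: [0.5298, 0.3244, 0.2651]
tool_rot: [-3.137, -0.009, -3.127]
contact_force: [-0.5, -0.5, -3.2]
opening: 0.0435
GO [4.2, -3.4, -2.1] [0.26, -0.5, -0.43] F [-0.5 -0.5 -3.2] q6 -1.16
```

```bash
python3 -m creep '[[[4,-3.5,-2,0.3,-0.5,-0.4],[0,0,0,0,0,0],[0,0,0,0,0,0]]]';python3 to.py .534 .321 .263 180.4
python3 -c "
from h import *
a=snap('top','a2t.png',(70,160,200,270),3);b=snap('side','a2s.png',(180,220,310,384),3)
o=np.zeros((492,800,3),np.uint8);o[:330,:390]=a;o[:492,400:790]=b;cv2.imwrite('pics/a2.png',o)"
```

```text
time: 7.12
tool_pos: [0.535, 0.3197, 0.2647]
tool_rot: [3.14, 0.003, -3.136]
contact_force: [-0.1, 0.1, -4.1]
opening: 0.0432
GO [-1.0, 1.3, -1.7] [-0.11, 0.16, 0.09] F [-0.1  0.1 -4.1] q6 -1.16
```

View pics/a2.png

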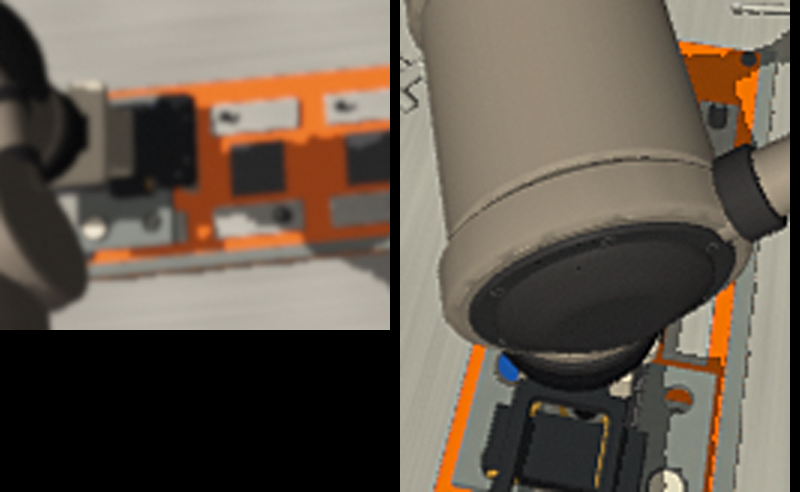

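Run:
```python
from m import *
u=.072
for cam in("top","side"):
    im=cv2.imread(f"pics/raw_a2{cam[0]}.png")
    for q,f in(("white",lambda h,s,v:(s<60)&(v>150)),("blue",lambda h,s,v:(h>100)&(h<125)&(s>120)&(v>60))):
        B,_=blobs(im,f,5);print(cam,q,[(c,st[4],at(cam,*c,u+.013).round(4).tolist()) for c,st in B if st[4]<120 and 80<c[0]<300 and c[1]>190])
print("hole top",at("top",120.7,233.3,u+.010),"side",at("side",273.0,352.5,u+.010))
```

```text
top white [([92.8, 228.2], 20, [0.5055, 0.3632]), ([149.2, 235.0], 82, [0.4752, 0.2202]), ([100.6, 236.7], 34, [0.482, 0.3435]), ([208.0, 238.0], 5, [0.4542, 0.0714]), ([137.0, 245.0], 5, [0.4527, 0.2518]), ([149.0, 244.0], 5, [0.4525, 0.2214]), ([232.9, 382.4], 8, [0.11, 0.0348])]
top blue []
side white [([211.8, 225.8], 5, [0.6566, 0.0647]), ([233.4, 267.8], 5, [0.5883, 0.1551]), ([206.2, 287.7], 6, [0.6293, 0.2056]), ([264.2, 335.8], 5, [0.5075, 0.2729]), ([253.3, 348.6], 30, [0.5219, 0.297]), ([270.4, 380.3], 35, [0.4865, 0.3392])]
side blue [([215.5, 342.5], 39, [0.5866, 0.2992])]
hole top [0.48645474 0.29345938] side [0.48868939 0.29608223]
```

Run:
```python
from h import *
t=cv2.imread("pics/raw_a2t.png");s=cv2.imread("pics/raw_a2s.png")
a=cv2.resize(t[215:255,85:165],(800,400),interpolation=cv2.INTER_CUBIC)[:, :400]
a2=cv2.resize(t[215:255,85:135],(500,400),interpolation=cv2.INTER_CUBIC)[:,:400]
b=cv2.resize(s[330:384,205:300],(395,225),interpolation=cv2.INTER_CUBIC)
b2=cv2.resize(s[334:384,250:300],(400,400),interpolation=cv2.INTER_CUBIC)
T=[.535,.3197];Y=np.radians(.3);R=np.array([[np.cos(Y),-np.sin(Y)],[np.sin(Y),np.cos(Y)]])
def mark(img,cam,x0,y0,k):
    for q,z,c in(((-.047,.024),.085,(0,255,0)),((-.047,-.024),.082,(0,255,255)),((-.066,-.04),.082,(255,0,255)),((-.066,.04),.082,(255,0,255))):
        u=proj(cam,[*(np.array(T)+R@q),z]);p=tuple(int(round(w)) for w in ((u[0]+.5-x0)*k,(u[1]+.5-y0)*k));cv2.drawMarker(img,p,c,1,10)
mark(a2,"top",85,215,10);mark(b2,"side",250,334,8)
o=np.zeros((400,800,3),np.uint8);o[:,:400]=a2;o[:,400:]=b2;cv2.imwrite("pics/a3.png",o)
```

```text
(no output)
```

View pics/a3.png

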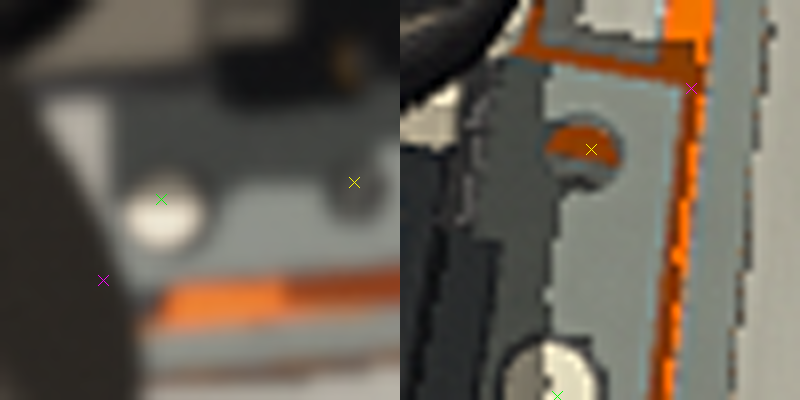

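```bash
python3 to.py .5337 .3205 .254 180.4;python3 -m creep '[[[-1.3,0.8,-5,-0.1,0.2,0.1],[0,0,-5,0,0,0],[0,0,0,0,0,0],[0,0,0,0,0,0]]]';python3 to.py .5337 .3205 .248 180.4
```

```text
GO [-1.2, 0.7, -10.8] [-0.11, 0.18, 0.08] F [-0.5  0.  -3.1] q6 -1.16
time: 7.55
tool_pos: [0.5337, 0.3206, 0.2553]
tool_rot: [3.141, 0.001, -3.134]
contact_force: [-0.8, 1.0, -3.0]
opening: 0.0439
GO [0.0, -0.1, -7.3] [-0.06, 0.08, -0.01] F [-0.8  1.  -3. ] q6 -1.16
```

```bash
for i in 1; do python3 -m creep '[[[0,0,-3,0,0,0],[0,0,-3,0,0,0],[0,0,0,0,0,0]]]';python3 -m creep '[[[0,0,-3,0,0,0],[0,0,-2,0,0,0],[0,0,0,0,0,0]]]';done;python3 to.py .5337 .3205 .2278 180.4
```

```text
time: 7.8
tool_pos: [0.5336, 0.3207, 0.2485]
tool_rot: [3.141, 0.001, -3.134]
contact_force: [0.1, -0.3, -5.2]
opening: 0.0439
time: 8.05
tool_pos: [0.534, 0.3212, 0.2435]
tool_rot: [3.139, 0.003, -3.134]
contact_force: [1.1, 0.1, -2.8]
opening: 0.0436
GO [-0.3, -0.7, -15.7] [-0.13, 0.18, -0.03] F [ 1.1  0.1 -2.8] q6 -1.16
```

```bash
python3 -m creep '[[[0,0,-2,0,0,0],[0,0,-2,0,0,0],[0,0,0,0,0,0]]]';python3 -m creep '[[[0,0,-2,0,0,0],[0,0,0,0,0,0]]]';python3 to.py .5337 .3205 .2278 180.4
```

```text
time: 8.3
tool_pos: [0.5342, 0.3214, 0.2395]
tool_rot: [3.138, 0.004, -3.134]
contact_force: [0.9, 0.6, -3.7]
opening: 0.0439
time: 8.47
tool_pos: [0.5342, 0.3215, 0.2372]
tool_rot: [3.138, 0.004, -3.134]
contact_force: [-0.1, 0.8, -3.4]
opening: 0.044
GO [-0.5, -1.0, -9.4] [-0.19, 0.25, -0.02] F [-0.1  0.8 -3.4] q6 -1.16
```

```bash
python3 -m creep '[[[0,0,-2,-0.2,0.2,0],[0,0,-2,0,0,0],[0,0,0,0,0,0]]]';python3 -m creep '[[[0,0,-2,0,0,0],[0,0,0,0,0,0]]]';python3 -m creep '[[[0,0,-2,0,0,0],[0,0,0,0,0,0]]]';python3 to.py .5337 .3205 .2278 180.4
```

```text
time: 8.72
tool_pos: [0.5346, 0.3219, 0.2334]
tool_rot: [3.141, 0.003, -3.134]
contact_force: [1.1, 1.3, -4.3]
opening: 0.0437
time: 8.88
tool_pos: [0.5346, 0.3219, 0.2311]
tool_rot: [3.141, 0.002, -3.134]
contact_force: [0.4, 1.7, -4.7]
opening: 0.0435
time: 9.05
tool_pos: [0.5346, 0.3219, 0.2288]
tool_rot: [3.141, 0.002, -3.135]
contact_force: [0.1, 2.2, -4.8]
opening: 0.0437
GO [-0.9, -1.4, -1.0] [-0.05, 0.13, -0.01] F [ 0.1  2.2 -4.8] q6 -1.16
```

```bash
python3 -m creep '[[[0,0,-1,0,0,0],[0,0,0,0,0,0]]]';python3 -m creep '[[[0,0,-1,0,0,0],[0,0,0,0,0,0]]]';python3 -m creep '[[[0,0,-0.7,0,0,0],[0,0,0,0,0,0]]]'
```

```text
time: 9.22
tool_pos: [0.5346, 0.3219, 0.2279]
tool_rot: [3.141, 0.002, -3.134]
contact_force: [0.5, 1.7, -3.3]
opening: 0.0438
time: 9.38
tool_pos: [0.5345, 0.3219, 0.228]
tool_rot: [3.141, 0.003, -3.134]
contact_force: [1.3, 0.9, -4.5]
opening: 0.0435
time: 9.55
tool_pos: [0.5344, 0.322, 0.2279]
tool_rot: [3.141, 0.003, -3.134]
contact_force: [0.9, 2.2, -3.9]
opening: 0.0438
```

```bash
python3 -m creep '[[[0,0,-2,0,0,0],[0,0,0,0,0,0]]]';python3 -m creep '[[[0,0,-3,0,0,0]]]'
```

```text
time: 9.72
tool_pos: [0.5343, 0.322, 0.2282]
tool_rot: [3.141, 0.004, -3.133]
contact_force: [0.5, 0.9, -4.4]
opening: 0.0439
time: 9.8
tool_pos: [0.5344, 0.3221, 0.2276]
tool_rot: [3.14, 0.006, -3.133]
contact_force: [-10.2, -3.9, 34.3]
opening: 0.0437
```

```bash
python3 -m creep '[[[0,0,0.5,0,0,0],[0,0,0,0,0,0],[0,0,0,0,0,0],[0,0,0,0,0,0],[0,0,0,0,0,0]]]' -1
python3 -m creep '[[[0,0,0,0,0,0],[0,0,20,0,0,0],[0,0,40,0,0,0],[0,0,40,0,0,0],[0,0,40,0,0,0]]]'
python3 -m creep '[[[0,-40,0,0,0,0],[0,-40,0,0,0,0],[0,-40,0,0,0,0],[0,-40,0,0,0,0],[0,-40,0,0,0,0]]]'
python3 -c "
from h import *
a=snap('top','a4t.png',(80,160,260,265),3);b=snap('side','a4s.png',(180,70,345,384),1.8)
b=np.vstack([b]);o=np.zeros((566,850,3),np.uint8);o[:315,:540]=a;o[:565,545:842]=b[:565,:297];cv2.imwrite('pics/a4.png',o[:,:800])"; python3 to.py .512 -.267 .4 183.6
```

```text
time: 10.22
tool_pos: [0.5347, 0.3216, 0.2287]
tool_rot: [3.141, 0.007, -3.133]
contact_force: [0.5, -0.3, -0.5]
opening: 0.0725
time: 10.63
tool_pos: [0.5319, 0.3199, 0.3599]
tool_rot: [-3.132, -0.017, -3.133]
contact_force: [0.6, 0.0, -0.1]
opening: 0.0916
time: 11.05
tool_pos: [0.5315, 0.1216, 0.3714]
tool_rot: [-3.141, 0.005, -3.12]
contact_force: [0.7, -0.2, -0.1]
opening: 0.0918
GO [-20.0, -385.1, 28.7] [0.12, 0.25, 2.75] F [-1.   1.1 -0.2] q6 -1.51
```

View pics/a4.png

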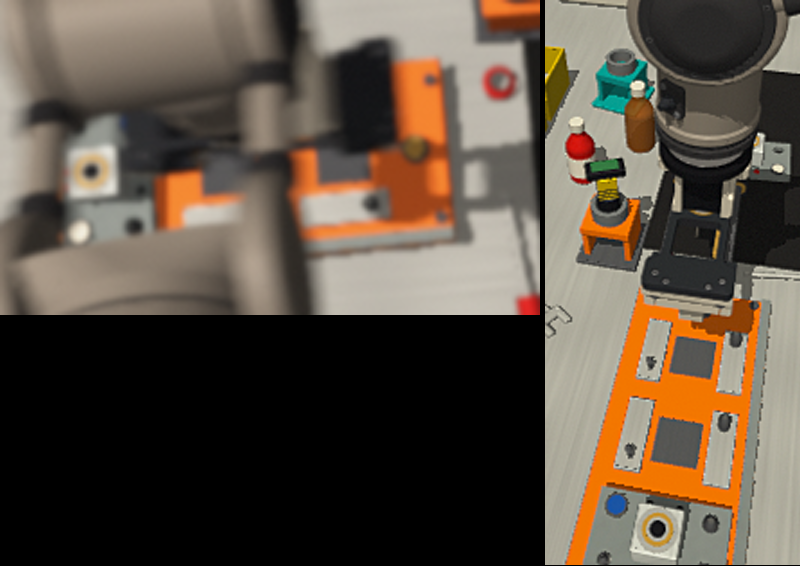

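Bracket 2 sits on the left nest with the pins showing in its holes. On to bracket 3, which I'll re-measure in passing in case it was knocked.

```bash
python3 -m creep '[[[-4,-40,0,0,0,2.8],[-4,-40,0,0,0,0],[-4,-40,0,0,0,0],[-4,-40,0,0,0,0],[-4,-40,0,0,0,0]]]'
python3 -m creep '[[[0,-40,0,0,0,0],[0,-40,0,0,0,0],[0,-40,0,0,0,0],[0,-30,0,0,0,0],[0,-16,0,0,0,0]]]'
python3 -m creep '[[[0,0,-20,0,0,0],[0,0,0,0,0,0]]]'
python3 to.py .5117 -.2667 .192 183.6
python3 - <<'E'
from m import *
for cam in("top","side"):
    im=snap(cam,f"a5{cam}.png")
    for q,f in(("white",lambda h,s,v:(s<50)&(v>175)),("blue",lambda h,s,v:(h>100)&(h<125)&(s>120)&(v>60))):
        B,_=blobs(im,f,5);print(cam,q,[(c,st[4],at(cam,*c,.013).round(4).tolist()) for c,st in B if st[4]<120 and 250<c[0]<400 and 130<c[1]<250])
E
```

```text
time: 11.57
tool_pos: [0.5117, -0.078, 0.3707]
tool_rot: [3.14, 0.006, -3.067]
contact_force: [1.0, -0.0, 0.4]
opening: 0.0922
time: 11.98
tool_pos: [0.5108, -0.253, 0.3699]
tool_rot: [3.14, 0.006, -3.069]
contact_force: [0.3, -0.3, -0.1]
opening: 0.092
time: 12.15
tool_pos: [0.5111, -0.257, 0.3489]
tool_rot: [3.141, 0.007, -3.074]
contact_force: [-0.4, 1.2, 0.0]
opening: 0.0916
GO [0.6, -9.7, -156.9] [-0.08, 0.37, -0.29] F [-0.4  1.2  0. ] q6 -2.24
top white [([334.1, 134.4], 73, [0.7276, -0.3049])]
top blue []
side white [([357.5, 135.5], 8, [0.3309, -0.3932]), ([372.0, 139.5], 6, [0.2885, -0.3821]), ([292.3, 150.7], 50, [0.5172, -0.2887]), ([308.8, 163.3], 19, [0.4658, -0.2446]), ([389.3, 183.0], 11, [0.2495, -0.208]), ([355.0, 194.0], 5, [0.3391, -0.1517]), ([398.9, 198.6], 11, [0.2291, -0.1563]), ([258.0, 212.2], 5, [0.5749, -0.0466]), ([264.0, 213.0], 5, [0.5599, -0.0468]), ([271.0, 214.0], 5, [0.5425, -0.0469]), ([277.5, 215.0], 6, [0.5263, -0.0468]), ([291.0, 217.0], 5, [0.4929, -0.0467]), ([298.0, 218.0], 5, [0.4758, -0.0468]), ([308.5, 219.6], 12, [0.4502, -0.0466]), ([318.5, 221.0], 6, [0.4261, -0.0468]), ([312.9, 222.7], 51, [0.439, -0.0392]), ([296.7, 224.8], 6, [0.4768, -0.0258]), ([306.0, 225.0], 9, [0.4548, -0.0293]), ([316.6, 225.8], 9, [0.4296, -0.0316]), ([323.4, 226.2], 5, [0.4136, -0.0334]), ([335.5, 230.0], 10, [0.3848, -0.0275]), ([351.0, 231.0], 9, [0.3487, -0.0313]), ([314.8, 239.9], 16, [0.431, 0.0097]), ([322.3, 242.9], 39, [0.4134, 0.0148])]
side blue [([277.0, 149.3], 20, [0.5617, -0.2867])]
```

Bracket 3 hasn't moved: its blue spot is at exactly the same pixel as before. Descending.

```bash
python3 -m creep '[[[0.6,-9.7,-20,0,0.4,-0.3],[0,0,-35,0,0,0],[0,0,-35,0,0,0],[0,0,-20,0,0,0],[0,0,0,0,0,0]]]';python3 to.py .5117 -.2667 .192 183.6
```

```text
time: 12.67
tool_pos: [0.5162, -0.2618, 0.2469]
tool_rot: [-3.132, 0.015, -3.07]
contact_force: [-0.2, -0.5, -1.0]
opening: 0.0919
GO [-4.5, -4.9, -54.9] [0.51, 0.91, -0.48] F [-0.2 -0.5 -1. ] q6 -2.25
```

```bash
python3 -m creep '[[[-4.5,-4.9,-10,0.5,0.9,-0.5],[0,0,-10,0,0,0],[0,0,-8,0,0,0],[0,0,0,0,0,0]]]';python3 to.py .5117 -.2667 .192 183.6
```

```text
time: 13.0
tool_pos: [0.5136, -0.2655, 0.2214]
tool_rot: [-3.139, 0.004, -3.076]
contact_force: [-0.3, -0.1, 0.3]
opening: 0.0919
GO [-1.9, -1.2, -29.4] [0.14, 0.21, -0.14] F [-0.3 -0.1  0.3] q6 -2.25
```

```bash
python3 -m creep '[[[-1.9,-1.2,-10,0.1,0.2,-0.1],[0,0,-10,0,0,0],[0,0,-7,0,0,0],[0,0,0,0,0,0]]]';python3 -m creep '[[[-1,-0.5,-1,0,0.2,0],[0,0,0,0,0,0]]]'; python3 to.py .5117 -.2667 .192 183.6
python3 -m creep '[[[0,0,0,0,0,0],[0,0,0,0,0,0],[0,0,0,0,0,0],[0,0,0,0,0,0],[0,0,0,0,0,0]]]' 1 40; python3 -m creep '[[[0,0,0,0,0,0],[0,0,0,0,0,0],[0,0,0,0,0,0],[0,0,0,0,0,0],[0,0,0,0,0,0]]]';python3 to.py .5117 -.2667 .192 183.6
```

```text
time: 13.33
tool_pos: [0.5123, -0.2673, 0.1941]
tool_rot: [-3.138, 0.004, -3.078]
contact_force: [0.1, 0.3, -0.2]
opening: 0.0917
time: 13.5
tool_pos: [0.5111, -0.2679, 0.1924]
tool_rot: [-3.139, -0.001, -3.078]
contact_force: [0.3, 0.3, 0.3]
opening: 0.0916
GO [0.6, 1.2, -0.4] [0.15, -0.05, -0.02] F [0.3 0.3 0.3] q6 -2.25
time: 13.92
tool_pos: [0.5114, -0.2682, 0.1935]
tool_rot: [-3.138, 0.001, -3.079]
contact_force: [-0.1, 0.4, 0.2]
opening: 0.063
time: 14.33
tool_pos: [0.5115, -0.2679, 0.1938]
tool_rot: [-3.138, 0.001, -3.079]
contact_force: [0.1, 0.9, 0.4]
opening: 0.0435
GO [0.2, 1.2, -1.8] [0.21, 0.06, -0.01] F [0.1 0.9 0.4] q6 -2.25
```

```bash
python3 -m creep '[[[0,0,20,0,0,0],[0,0,40,0,0,0],[0,0,40,0,0,0],[0,0,40,0,0,0],[0,20,0,0,0,-1]]]'
python3 -m creep '[[[5,40,0,0,0,-2],[5,40,0,0,0,0],[5,40,0,0,0,0],[5,40,0,0,0,0],[5,40,0,0,0,0]]]'
python3 -m creep '[[[0,40,0,0,0,0],[0,40,0,0,0,0],[0,40,0,0,0,0],[0,40,0,0,0,0],[0,40,0,0,0,0]]]'
python3 -m creep '[[[0,20,0,0,0,0],[0,0,0,0,0,0]]]';python3 to.py .535 .217 .275 180.4
```

```text
time: 14.75
tool_pos: [0.5089, -0.2487, 0.3328]
tool_rot: [3.138, -0.011, -3.098]
contact_force: [2.5, -0.3, -3.1]
opening: 0.0437
time: 15.17
tool_pos: [0.5319, -0.0471, 0.3338]
tool_rot: [-3.142, -0.009, 3.136]
contact_force: [1.5, -0.1, -3.7]
opening: 0.0437
time: 15.58
tool_pos: [0.5296, 0.1615, 0.3307]
tool_rot: [-3.141, -0.014, 3.135]
contact_force: [1.2, -0.2, -4.9]
opening: 0.0437
time: 15.75
tool_pos: [0.5277, 0.1895, 0.3292]
tool_rot: [3.14, -0.017, 3.142]
contact_force: [0.9, 0.5, -4.2]
opening: 0.0433
GO [7.3, 27.5, -54.2] [-0.08, -0.98, 0.4] F [ 0.9  0.5 -4.2] q6 -1.37
```

```bash
python3 -m creep '[[[7,27.5,0,-0.1,-1,0.4],[0,0,-15,0,0,0],[0,0,-15,0,0,0],[0,0,-10,0,0,0],[0,0,0,0,0,0]]]';python3 to.py .535 .217 .266 180.4
```

```text
time: 16.17
tool_pos: [0.5336, 0.2188, 0.2849]
tool_rot: [-3.138, -0.004, -3.13]
contact_force: [-0.1, -0.6, -4.8]
opening: 0.0438
GO [1.4, -1.8, -18.9] [0.19, -0.21, -0.28] F [-0.1 -0.6 -4.8] q6 -1.32
```

```bash
python3 -m creep '[[[1.4,-1.8,-7,0.2,-0.2,-0.3],[0,0,-7,0,0,0],[0,0,-5,0,0,0],[0,0,0,0,0,0]]]';python3 to.py .535 .217 .255 180.4
```

```text
time: 16.5
tool_pos: [0.5355, 0.2146, 0.2641]
tool_rot: [-3.141, -0.001, -3.138]
contact_force: [-0.2, -0.1, -4.3]
opening: 0.044
GO [-0.5, 2.4, -9.1] [0.03, -0.06, 0.2] F [-0.2 -0.1 -4.3] q6 -1.33
```

```bash
python3 -m creep '[[[-0.5,2.4,-3,0,0,0.2],[0,0,0,0,0,0]]]';python3 to.py .535 .217 .249 180.4;python3 -m creep '[[[0,0,-3,0,0,0],[0,0,-3,0,0,0],[0,0,0,0,0,0]]]';python3 -m creep '[[[0,0,-3,0,0,0],[0,0,0,0,0,0]]]';python3 to.py .535 .217 .245 180.4
```

```text
time: 16.67
tool_pos: [0.5353, 0.2166, 0.2611]
tool_rot: [-3.141, -0.001, -3.135]
contact_force: [-0.6, -0.3, -4.6]
opening: 0.0438
GO [-0.3, 0.4, -12.1] [0.02, -0.04, 0.05] F [-0.6 -0.3 -4.6] q6 -1.32
time: 16.92
tool_pos: [0.5356, 0.2168, 0.2555]
tool_rot: [3.142, 0.001, -3.135]
contact_force: [-1.0, -0.2, -5.0]
opening: 0.0437
time: 17.08
tool_pos: [0.5356, 0.2169, 0.2525]
tool_rot: [3.141, 0.002, -3.135]
contact_force: [-0.2, -0.3, -4.4]
opening: 0.0438
GO [-0.6, 0.1, -7.5] [-0.01, 0.11, 0.02] F [-0.2 -0.3 -4.4] q6 -1.33
```

```bash
python3 -m creep '[[[-0.4,0,-3,0,0.1,0],[0,0,-3,0,0,0],[0,0,0,0,0,0]]]';python3 -m creep '[[[0,0,-2,0,0,0],[0,0,-2,0,0,0],[0,0,0,0,0,0]]]';python3 -m creep '[[[0,0,-2,0,0,0],[0,0,-2,0,0,0],[0,0,0,0,0,0]]]';python3 to.py .535 .217 .2288 180.4
```

```text
time: 17.33
tool_pos: [0.5352, 0.217, 0.246]
tool_rot: [3.141, 0.0, -3.135]
contact_force: [-0.6, -0.0, -4.2]
opening: 0.0436
time: 17.58
tool_pos: [0.5352, 0.217, 0.2415]
tool_rot: [3.141, 0.0, -3.135]
contact_force: [-0.5, -0.4, -4.5]
opening: 0.0441
time: 17.83
tool_pos: [0.5352, 0.217, 0.2371]
tool_rot: [3.141, 0.0, -3.135]
contact_force: [-0.2, -0.1, -4.0]
opening: 0.0438
GO [-0.2, -0.0, -8.3] [-0.02, 0.02, 0.01] F [-0.2 -0.1 -4. ] q6 -1.33
```

```bash
python3 -m creep '[[[0,0,-2,0,0,0],[0,0,-2,0,0,0],[0,0,0,0,0,0]]]';python3 -m creep '[[[0,0,-2,0,0,0],[0,0,-1.5,0,0,0],[0,0,0,0,0,0]]]';python3 -m creep '[[[0,0,-1.5,0,0,0]]]';python3 -m creep '[[[0,0,-2.5,0,0,0]]]'
```

```text
time: 18.08
tool_pos: [0.5353, 0.217, 0.2327]
tool_rot: [3.141, 0.0, -3.135]
contact_force: [0.4, -1.1, -3.8]
opening: 0.0437
time: 18.33
tool_pos: [0.5353, 0.217, 0.229]
tool_rot: [3.141, 0.001, -3.135]
contact_force: [-0.5, 0.7, -4.3]
opening: 0.044
time: 18.42
tool_pos: [0.5353, 0.2171, 0.2288]
tool_rot: [3.141, 0.001, -3.135]
contact_force: [-8.2, -0.3, 21.8]
opening: 0.0431
time: 18.5
tool_pos: [0.5352, 0.2172, 0.2288]
tool_rot: [3.142, 0.002, -3.134]
contact_force: [-8.8, -2.0, 19.4]
opening: 0.0437
```

```bash
python3 -m creep '[[[0,0,0.5,0,0,0],[0,0,0,0,0,0],[0,0,0,0,0,0],[0,0,0,0,0,0],[0,0,0,0,0,0]]]' -1
python3 -m creep '[[[0,0,0,0,0,0],[0,0,20,0,0,0],[0,0,40,0,0,0],[0,0,40,0,0,0],[0,0,40,0,0,0]]]'
python3 -m creep '[[[5,-10,25,0,0,3],[10,-30,0,0,0,5],[20,-35,0,0,0,5],[20,-35,0,0,0,5],[20,-35,0,0,0,3]]]' -0.2
python3 -m creep '[[[20,-35,0,0,0,0],[15,-35,0,0,0,0],[15,-30,0,0,0,0],[0,0,0,0,0,0]]]'
python3 to.py .680 -.0594 .36 201.4
python3 - <<'E'
from h import *
a=snap('top','a6t.png',(85,160,285,265),2);b=snap('side','a6s.png',(160,90,330,384),2)
for n,p in(("red",(("top",296.8,113.9),("side",196.8,137.1))),("oil",(("top",333.9,134.7),("side",231.2,117.2)))):
    print(n,[at(*q,.11).round(3) for q in p])
o=np.zeros((588,760,3),np.uint8);o[:210,:400]=a;o[:588,410:750]=b;cv2.imwrite('pics/a6.png',o)
E
```

```text
time: 18.92
tool_pos: [0.5363, 0.2176, 0.2327]
tool_rot: [3.14, 0.009, -3.134]
contact_force: [-0.4, -0.0, 0.7]
opening: 0.0727
time: 19.33
tool_pos: [0.5335, 0.2165, 0.366]
tool_rot: [-3.138, -0.013, -3.134]
contact_force: [0.6, 0.4, -0.3]
opening: 0.0918
time: 19.75
tool_pos: [0.6078, 0.0743, 0.4051]
tool_rot: [-3.14, 0.006, -2.74]
contact_force: [0.8, 0.4, -0.3]
opening: 0.0629
time: 20.08
tool_pos: [0.6616, -0.0377, 0.404]
tool_rot: [-3.137, 0.007, -2.741]
contact_force: [-0.1, -0.2, -1.6]
opening: 0.0546
GO [18.4, -21.7, -44.0] [0.07, 0.45, -1.55] F [-0.1 -0.2 -1.6] q6 -2.14
red [array([ 0.759, -0.188]), array([ 0.763, -0.186])]
oil [array([ 0.692, -0.279]), array([ 0.694, -0.286])]
```

View pics/a6.png

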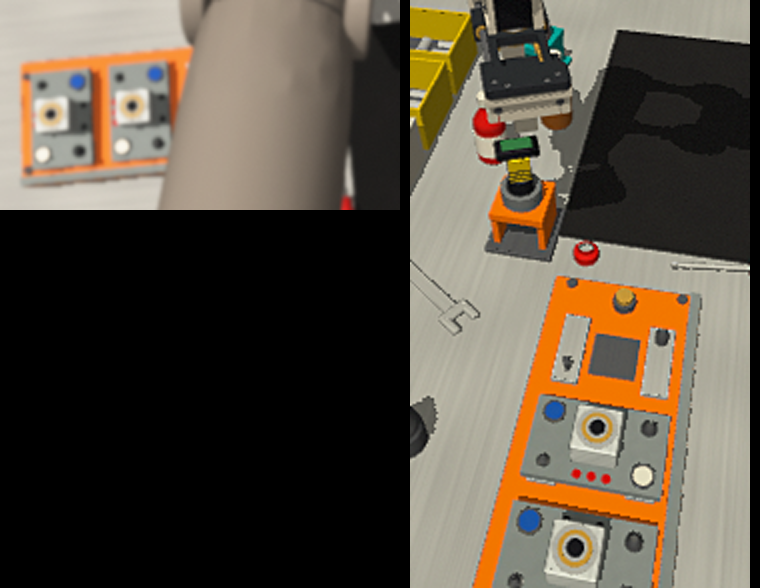

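Both brackets lie seated on the middle and left nests, and the gauge is undisturbed. Lining up above the gauge.

```bash
python3 -m creep '[[[18,-21,-12,0,0.4,-1.5],[0,0,-15,0,0,0],[0,0,0,0,0,0]]]';python3 to.py .680 -.0594 .36 201.4
```

```text
time: 20.43
tool_pos: [0.6778, -0.0509, 0.377]
tool_rot: [3.138, 0.0, -2.762]
contact_force: [-0.1, 0.1, -0.5]
opening: 0.055
GO [2.2, -8.5, -17.0] [-0.2, -0.06, -0.32] F [-0.1  0.1 -0.5] q6 -2.14
```

```bash
python3 -m creep '[[[2.2,-8.5,0,-0.2,0,-0.3],[0,0,0,0,0,0]]]';python3 to.py .680 -.0594 .36 201.4
python3 - <<'E'
from h import *
b=snap('side','a7s.png',(185,110,255,220),5)
a=snap('top','a7t.png',(220,110,300,200),4)
o=np.zeros((550,700,3),np.uint8);o[:,:350]=b;o[:360,360:680]=a;cv2.imwrite('pics/a7.png',o)
E
```

```text
time: 20.6
tool_pos: [0.6797, -0.0572, 0.3774]
tool_rot: [3.141, -0.002, -2.765]
contact_force: [-0.1, 0.2, 0.1]
opening: 0.0549
GO [0.3, -2.2, -17.4] [-0.01, -0.13, -0.19] F [-0.1  0.2  0.1] q6 -2.14
```

View pics/a7.png

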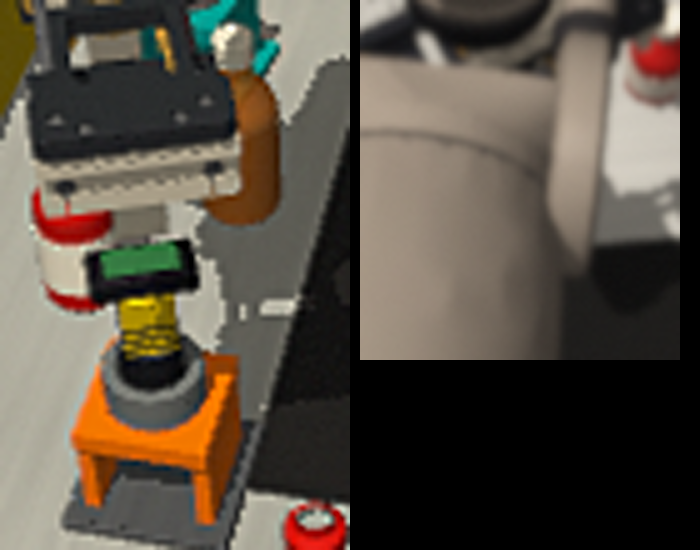

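```bash
python3 -m creep '[[[0.3,-2.2,-12,0,-0.1,-0.2],[0,0,-12,0,0,0],[0,0,-12,0,0,0],[0,0,0,0,0,0]]]';python3 to.py .680 -.0594 .286 201.4
```

```text
time: 21.03
tool_pos: [0.6796, -0.0559, 0.3465]
tool_rot: [-3.138, 0.008, -2.765]
contact_force: [-0.7, -1.1, -0.4]
opening: 0.055
GO [0.4, -3.5, -60.5] [0.0, 0.52, -0.19] F [-0.7 -1.1 -0.4] q6 -2.14
```

```bash
python3 -m creep '[[[0.4,-4,-10,0,0.5,-0.2],[0,0,-10,0,0,0],[0,0,-10,0,0,0],[0,0,0,0,0,0]]]';python3 -m creep '[[[0.3,-1.5,-8,0,0.3,-0.1],[0,0,-8,0,0,0],[0,0,0,0,0,0]]]';python3 to.py .680 -.0594 .286 201.4
```

```text
time: 21.37
tool_pos: [0.68, -0.0591, 0.3174]
tool_rot: [-3.139, 0.003, -2.767]
contact_force: [-0.2, 1.4, -0.3]
opening: 0.055
time: 21.62
tool_pos: [0.6804, -0.0608, 0.2999]
tool_rot: [-3.141, -0.002, -2.769]
contact_force: [-0.2, -0.1, -0.2]
opening: 0.0551
GO [-0.4, 1.4, -13.9] [0.04, -0.09, 0.06] F [-0.2 -0.1 -0.2] q6 -2.14
```

```bash
python3 -m creep '[[[-0.4,1.4,-7,0,-0.1,0.1],[0,0,-6,0,0,0],[0,0,0,0,0,0]]]';python3 to.py .680 -.0594 .286 201.4
python3 -m creep '[[[0,0,0,0,0,0],[0,0,0,0,0,0],[0,0,0,0,0,0],[0,0,0,0,0,0],[0,0,0,0,0,0]]]' 1 30;python3 -m creep '[[[0,0,0,0,0,0],[0,0,0,0,0,0],[0,0,0,0,0,0],[0,0,0,0,0,0],[0,0,0,0,0,0]]]';python3 to.py .680 -.0594 .286 201.4
```

```text
time: 21.87
tool_pos: [0.68, -0.0594, 0.2855]
tool_rot: [-3.141, 0.0, -2.767]
contact_force: [0.2, -0.3, -0.3]
opening: 0.055
GO [-0.0, -0.0, 0.5] [0.04, 0.02, -0.04] F [ 0.2 -0.3 -0.3] q6 -2.14
time: 22.28
tool_pos: [0.6802, -0.0593, 0.2859]
tool_rot: [-3.14, 0.001, -2.767]
contact_force: [0.2, 0.3, -0.1]
opening: 0.0265
time: 22.7
tool_pos: [0.6802, -0.0593, 0.286]
tool_rot: [-3.14, 0.001, -2.767]
contact_force: [0.1, 0.8, -0.8]
opening: 0.0239
GO [-0.2, -0.1, -0.0] [0.05, 0.08, -0.05] F [ 0.1  0.8 -0.8] q6 -2.14
```

```bash
python3 -m creep '[[[0,0,10,0,0,0],[0,0,20,0,0,0],[0,0,25,0,0,0],[0,0,25,0,0,0],[0,0,20,0,0,0]]]';python3 -m creep '[[[0,0,5,0,0,0],[0,0,0,0,0,0]]]';python3 to.py .5368 .045 .38 201.4
```

```text
time: 23.12
tool_pos: [0.6784, -0.059, 0.3846]
tool_rot: [3.135, -0.011, -2.767]
contact_force: [-0.4, -0.2, -1.7]
opening: 0.0239
time: 23.28
tool_pos: [0.6786, -0.059, 0.3962]
tool_rot: [3.14, -0.003, -2.767]
contact_force: [-0.2, 0.1, -1.8]
opening: 0.0239
GO [-141.8, 104.0, -16.2] [-0.0, -0.2, -0.05] F [-0.2  0.1 -1.8] q6 -2.14
```

```bash
python3 -m creep '[[[-30,22,0,0,-0.2,0],[-30,22,0,0,0,0],[-30,22,0,0,0,0],[-30,22,0,0,0,0],[-15,11,0,0,0,0]]]';python3 -m creep '[[[0,0,-10,0,0,0],[0,0,-15,0,0,0],[0,0,-10,0,0,0],[0,0,0,0,0,0]]]';python3 to.py .5368 .045 .336 201.4
```

```text
time: 23.7
tool_pos: [0.5397, 0.0392, 0.3878]
tool_rot: [3.139, -0.006, -2.773]
contact_force: [1.1, -0.5, -1.8]
opening: 0.024
time: 24.03
tool_pos: [0.5334, 0.0434, 0.3493]
tool_rot: [3.136, -0.012, -2.768]
contact_force: [-0.5, 0.1, -0.8]
opening: 0.024
GO [3.4, 1.6, -13.3] [-0.07, -0.77, 0.01] F [-0.5  0.1 -0.8] q6 -2.01
```

```bash
python3 -m creep '[[[3.4,1.6,-8,-0.1,-0.8,0],[0,0,-5,0,0,0],[0,0,0,0,0,0]]]';python3 to.py .5368 .045 .336 201.4
python3 - <<'E'
from h import *
b=snap('side','a8s.png',(215,185,315,285),6)
a=snap('top','a8t.png')
o=b;cv2.imwrite('pics/a8.png',o)
E
```

```text
time: 24.28
tool_pos: [0.5362, 0.045, 0.3341]
tool_rot: [3.141, -0.003, -2.768]
contact_force: [-0.9, -0.2, -0.7]
opening: 0.0241
GO [0.6, -0.0, 1.9] [0.02, -0.19, 0.0] F [-0.9 -0.2 -0.7] q6 -2.0
```

View pics/a8.png

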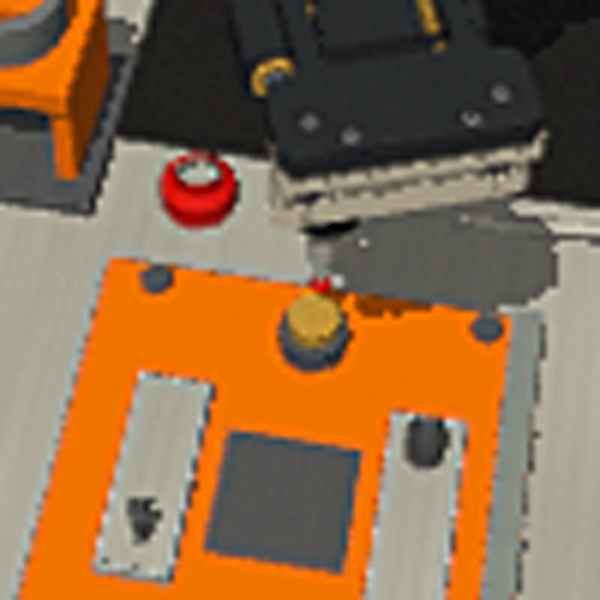

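Run:
```python
from h import *
print("ball",at("side",268.2,231.7,.0672),"btn",at("side",267.0,237.5,.048), "tcp .5362 .045")
im=cv2.imread("pics/raw_a8s.png");h=cv2.cvtColor(im,cv2.COLOR_BGR2HSV).astype(int)
sub=h[225:240,260:280];m=((sub[...,0]<5)|(sub[...,0]>172))&(sub[...,1]>140);v,u=np.nonzero(m);print("red",u.mean()+260,v.mean()+225,len(u),at("side",u.mean()+260,v.mean()+225,.0672))
```

```text
ball [0.53638459 0.04499913] btn [0.53812577 0.04740654] tcp .5362 .045
red 268.0 231.83333333333334 6 [0.53675732 0.04542884]
```

```bash
python3 -m creep '[[[1.3,1.5,-5,0,-0.2,0],[0,0,-5,0,0,0],[0,0,0,0,0,0]]]';python3 to.py .5375 .0465 .3155 201.4
```

```text
time: 24.63
tool_pos: [0.5382, 0.0463, 0.3255]
tool_rot: [-3.14, 0.004, -2.769]
contact_force: [-1.0, 0.1, -2.2]
opening: 0.0241
GO [-0.7, 0.2, -10.0] [0.03, 0.24, 0.04] F [-1.   0.1 -2.2] q6 -2.0
```

```bash
python3 -m creep '[[[-0.7,0.2,-4,0,0.2,0],[0,0,-2,0,0,0],[0,0,0,0,0,0]]]';python3 -m creep '[[[0,0,-2,0,0,0],[0,0,0,0,0,0]]]'; python3 to.py .5375 .0465 .3155 201.4
```

```text
time: 24.88
tool_pos: [0.5375, 0.0464, 0.319]
tool_rot: [-3.141, 0.0, -2.769]
contact_force: [-0.1, -0.9, -1.3]
opening: 0.0238
time: 25.05
tool_pos: [0.5375, 0.0464, 0.317]
tool_rot: [-3.141, 0.0, -2.769]
contact_force: [-1.1, 0.3, -0.1]
opening: 0.0242
GO [0.0, 0.1, -1.5] [0.04, 0.04, 0.04] F [-1.1  0.3 -0.1] q6 -2.0
```

```bash
python3 -m creep '[[[0,0,-2,0,0,0],[0,0,0,0,0,0],[0,0,0,0,0,0],[0,0,0,0,0,0],[0,0,0,0,0,0]]]';python3 -m creep '[[[0,0,0,0,0,0],[0,0,0,0,0,0],[0,0,0,0,0,0],[0,0,0,0,0,0],[0,0,0,0,0,0]]]'; python3 to.py .5375 .0465 .3155 201.4
python3 -c "
from h import *
snap('side','a9.png',(235,205,305,275),6)"
```

```text
time: 25.47
tool_pos: [0.5375, 0.0464, 0.3157]
tool_rot: [-3.14, 0.001, -2.769]
contact_force: [-0.7, -0.3, 0.5]
opening: 0.0239
time: 25.88
tool_pos: [0.5374, 0.0464, 0.3159]
tool_rot: [-3.14, 0.001, -2.769]
contact_force: [0.4, 0.6, 0.6]
opening: 0.0243
GO [0.1, 0.1, -0.4] [0.04, 0.1, 0.04] F [0.4 0.6 0.6] q6 -2.0
```

View pics/a9.png

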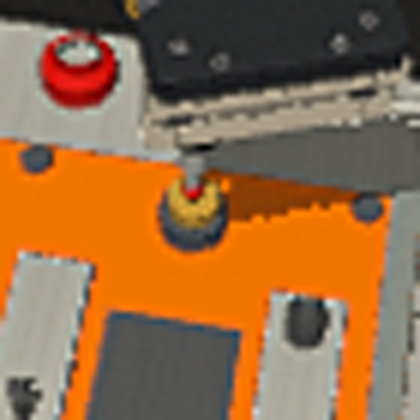

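Tip is centred on the brass button with about 3 mm of plunger travel, so it's zeroed. Next is bracket 2's white spot.

```bash
python3 -m creep '[[[0,0,15,0,0,0],[0,0,30,0,0,0],[0,0,15,0,0,0],[-5,30,0,0,0,0],[-6,38,0,0,0,0]]]';python3 -m creep '[[[-6,38,0,0,0,0],[-6,38,0,0,0,0],[-6,38,0,0,0,0],[-6,38,0,0,0,0],[-6,38,0,0,0,0]]]';python3 -m creep '[[[-6,30,0,0,0,0],[0,0,0,0,0,0]]]';python3 to.py .4872 .3456 .335 201.4
```

```text
time: 26.35
tool_pos: [0.5275, 0.1105, 0.3766]
tool_rot: [-3.139, -0.001, -2.777]
contact_force: [0.2, -0.2, -2.5]
opening: 0.0238
time: 26.77
tool_pos: [0.4959, 0.3067, 0.3771]
tool_rot: [-3.138, 0.003, -2.783]
contact_force: [1.5, 0.0, -2.4]
opening: 0.0243
time: 26.93
tool_pos: [0.4872, 0.3443, 0.3763]
tool_rot: [-3.141, 0.003, -2.777]
contact_force: [-0.6, -0.3, -1.7]
opening: 0.0239
GO [-0.0, 1.3, -41.3] [-0.04, 0.19, 0.54] F [-0.6 -0.3 -1.7] q6 -1.45
```

```bash
python3 -m creep '[[[0,1,-15,0,0.2,0.5],[0,0,-15,0,0,0],[0,0,-10,0,0,0],[0,0,0,0,0,0]]]';python3 to.py .4872 .3456 .323 201.4
```

```text
time: 27.27
tool_pos: [0.486, 0.3482, 0.3342]
tool_rot: [3.141, 0.001, -2.762]
contact_force: [-0.1, -0.2, -2.4]
opening: 0.0236
GO [1.2, -2.6, -11.2] [-0.06, 0.05, -0.34] F [-0.1 -0.2 -2.4] q6 -1.46
```

```bash
python3 -m creep '[[[1.2,-2.6,-6,0,0,-0.3],[0,0,-5,0,0,0],[0,0,0,0,0,0]]]';python3 to.py .4872 .3456 .3155 201.4;python3 -m creep '[[[0,0,-2.5,0,0,0],[0,0,-2,0,0,0],[0,0,0,0,0,0]]]';python3 to.py .4872 .3456 .3155 201.4
```

```text
time: 27.52
tool_pos: [0.488, 0.3442, 0.3225]
tool_rot: [3.141, 0.001, -2.769]
contact_force: [-0.4, -0.6, -1.1]
opening: 0.0241
GO [-0.8, 1.4, -7.0] [-0.04, 0.05, 0.08] F [-0.4 -0.6 -1.1] q6 -1.46
time: 27.77
tool_pos: [0.4888, 0.3434, 0.3187]
tool_rot: [3.141, 0.003, -2.771]
contact_force: [-0.3, -0.6, 0.3]
opening: 0.0237
GO [-1.6, 2.2, -3.2] [-0.09, 0.14, 0.18] F [-0.3 -0.6  0.3] q6 -1.46
```

```bash
python3 -m creep '[[[0,0,-2.2,0,0,0],[0,0,0,0,0,0],[0,0,0,0,0,0],[0,0,0,0,0,0],[0,0,0,0,0,0]]]';python3 -m creep '[[[0,0,0,0,0,0],[0,0,0,0,0,0],[0,0,0,0,0,0],[0,0,0,0,0,0],[0,0,0,0,0,0]]]';python3 to.py .4872 .3456 .3155 201.4
python3 -c "
from h import *
b=snap('side','b1s.png',(200,300,300,384),4);a=snap('top','b1t.png',(70,190,170,265),4)
o=np.zeros((336,800,3),np.uint8);o[:,:400]=b;o[:300,400:]=a;cv2.imwrite('pics/b1.png',o)"
```

```text
time: 28.18
tool_pos: [0.4888, 0.3434, 0.3179]
tool_rot: [3.141, 0.005, -2.771]
contact_force: [0.0, -0.3, -0.6]
opening: 0.0235
time: 28.6
tool_pos: [0.4888, 0.3434, 0.3181]
tool_rot: [3.141, 0.005, -2.771]
contact_force: [-0.1, -0.4, 0.3]
opening: 0.0238
GO [-1.6, 2.2, -2.6] [-0.13, 0.26, 0.16] F [-0.1 -0.4  0.3] q6 -1.46
```

View pics/b1.png

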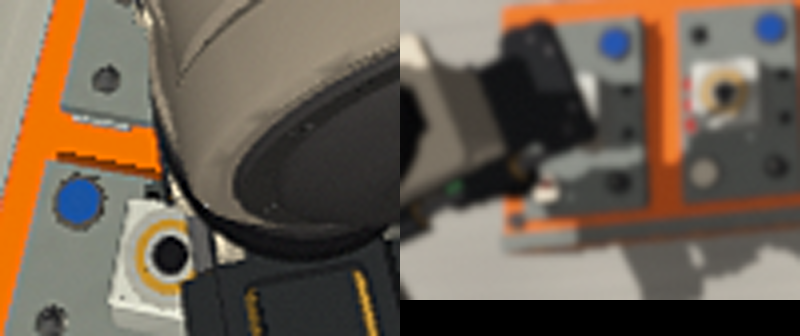

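```bash
python3 -m creep '[[[0,0,-2,0,0,0],[0,0,-1,0,0,0],[0,0,-0.5,0,0,0],[0,0,0,0,0,0],[0,0,0,0,0,0]]]';python3 -m creep '[[[0,0,0,0,0,0],[0,0,0,0,0,0],[0,0,0,0,0,0],[0,0,0,0,0,0],[0,0,0,0,0,0]]]';python3 to.py .4872 .3456 .3155 201.4; python3 -c "
import time
from cell import robot
print(robot.observe()['contact_force'],robot.observe()['torque'])"
```

```text
time: 29.12
tool_pos: [0.4889, 0.3435, 0.3145]
tool_rot: [3.141, 0.006, -2.771]
contact_force: [-0.7, -0.2, 0.5]
opening: 0.0238
time: 29.53
tool_pos: [0.4888, 0.3435, 0.3148]
tool_rot: [3.141, 0.006, -2.771]
contact_force: [-1.4, 0.5, 0.6]
opening: 0.0239
GO [-1.6, 2.1, 0.7] [-0.16, 0.29, 0.16] F [-1.4  0.5  0.6] q6 -1.46
[-1.39704367  0.49816688  0.59169089] [-0.05641442  0.18240785  0.01426505]
```

```bash
python3 -m creep '[[[0,0,15,0,0,0],[0,0,25,0,0,0],[0,0,15,0,0,0],[0,0,0,0,0,0]]]';python3 to.py .5816 .2984 .37 201.4;python3 -m creep '[[[23,-11,0,0,0,0],[23,-11,0,0,0,0],[23,-11,0,0,0,0],[23,-11,0,0,0,0],[0,0,0,0,0,0]]]';python3 to.py .5816 .2984 .335 201.4
```

```text
time: 29.87
tool_pos: [0.4887, 0.3434, 0.3692]
tool_rot: [3.141, 0.002, -2.771]
contact_force: [0.3, 1.3, -2.1]
opening: 0.0238
GO [92.9, -45.0, 0.8] [-0.06, 0.1, 0.17] F [ 0.3  1.3 -2.1] q6 -1.46
time: 30.28
tool_pos: [0.5826, 0.2987, 0.3659]
tool_rot: [3.141, 0.002, -2.767]
contact_force: [-0.8, -0.7, -1.3]
opening: 0.0237
GO [-1.0, -0.3, -30.9] [-0.08, 0.07, -0.07] F [-0.8 -0.7 -1.3] q6 -1.59
```

```bash
python3 -m creep '[[[-1,0,-12,0,0,0],[0,0,-12,0,0,0],[0,0,-7,0,0,0],[0,0,0,0,0,0]]]';python3 to.py .5816 .2984 .323 201.4
```

```text
time: 30.62
tool_pos: [0.5824, 0.2973, 0.3287]
tool_rot: [3.14, -0.002, -2.77]
contact_force: [-0.3, 0.4, -2.2]
opening: 0.0238
GO [-0.8, 1.1, -5.7] [-0.02, -0.16, 0.12] F [-0.3  0.4 -2.2] q6 -1.59
```

```bash
python3 -c "
from h import *
snap('side','b2.png',(180,300,280,384),5)"
```

```text
(no output)
```

View pics/b2.png

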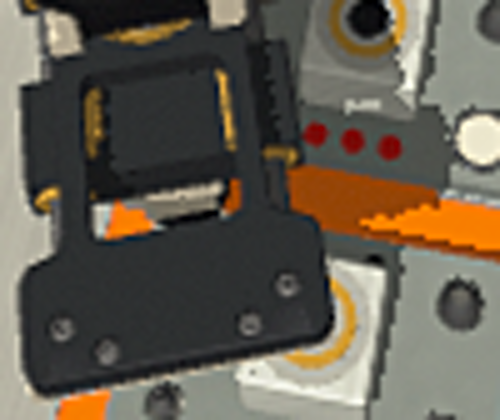

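The tip is hidden behind the gripper here, so I rely on the calibrated positions (spot radius 9 mm).

```bash
python3 -m creep '[[[-0.8,1.1,-5,0,-0.2,0.1],[0,0,-3,0,0,0],[0,0,0,0,0,0]]]';python3 -m creep '[[[0,0,-2.5,0,0,0],[0,0,-2,0,0,0],[0,0,0,0,0,0]]]';python3 to.py .5816 .2984 .315 201.4
```

```text
time: 30.92
tool_pos: [0.5811, 0.2994, 0.3214]
tool_rot: [3.141, 0.003, -2.767]
contact_force: [0.7, -0.3, -1.1]
opening: 0.0241
time: 31.17
tool_pos: [0.5809, 0.2999, 0.3178]
tool_rot: [-3.142, 0.005, -2.766]
contact_force: [-0.2, 0.2, -0.4]
opening: 0.0239
GO [0.7, -1.5, -2.8] [-0.1, 0.27, -0.1] F [-0.2  0.2 -0.4] q6 -1.59
```

```bash
python3 -m creep '[[[0,0,-2,0,0,0],[0,0,-1.5,0,0,0],[0,0,0,0,0,0],[0,0,0,0,0,0],[0,0,0,0,0,0]]]';python3 -m creep '[[[0,0,0,0,0,0],[0,0,0,0,0,0],[0,0,0,0,0,0],[0,0,0,0,0,0],[0,0,0,0,0,0]]]';python3 -m creep '[[[0,0,0,0,0,0],[0,0,0,0,0,0]]]';python3 to.py .5816 .2984 .315 201.4
```

```text
time: 31.58
tool_pos: [0.5808, 0.2999, 0.3155]
tool_rot: [-3.142, 0.006, -2.766]
contact_force: [-0.7, -0.3, 0.1]
opening: 0.0236
time: 32.0
tool_pos: [0.5808, 0.2999, 0.3158]
tool_rot: [3.142, 0.007, -2.766]
contact_force: [-1.2, 0.8, 0.7]
opening: 0.0237
time: 32.17
tool_pos: [0.5809, 0.2998, 0.3158]
tool_rot: [3.142, 0.007, -2.766]
contact_force: [-0.7, -0.1, 0.5]
opening: 0.024
GO [0.7, -1.4, -0.8] [-0.14, 0.35, -0.1] F [-0.7 -0.1  0.5] q6 -1.59
```

```bash
python3 -m creep '[[[0,0,15,0,0,0],[0,0,25,0,0,0],[0,0,15,0,-0.3,0],[0,0,0,0,0,0]]]';python3 -m creep '[[[-23,-15,0,0,0,0],[-23,-15,0,0,0,0],[-23,-15,0,0,0,0],[-23,-14,0,0,0,0],[0,0,0,0,0,0]]]';python3 to.py .4881 .2407 .335 201.4
```

```text
time: 32.5
tool_pos: [0.5808, 0.2997, 0.3698]
tool_rot: [-3.14, 0.008, -2.767]
contact_force: [0.4, 0.0, -2.0]
opening: 0.0238
time: 32.92
tool_pos: [0.485, 0.2389, 0.3639]
tool_rot: [-3.14, 0.004, -2.766]
contact_force: [0.5, 0.5, -2.2]
opening: 0.0238
GO [3.1, 1.8, -28.9] [-0.03, 0.25, -0.13] F [ 0.5  0.5 -2.2] q6 -1.63
```

```bash
python3 -m creep '[[[3,1.8,-12,0,0.2,-0.1],[0,0,-12,0,0,0],[0,0,-7,0,0,0],[0,0,0,0,0,0]]]';python3 to.py .4881 .2407 .321 201.4;python3 -c "
from h import *
snap('side','b3.png',(240,260,320,330),6)"
```

```text
time: 33.25
tool_pos: [0.4887, 0.241, 0.3287]
tool_rot: [3.141, 0.002, -2.769]
contact_force: [-0.7, -0.6, -1.6]
opening: 0.0237
GO [-0.6, -0.3, -7.7] [-0.07, 0.07, 0.03] F [-0.7 -0.6 -1.6] q6 -1.63
```

View pics/b3.png

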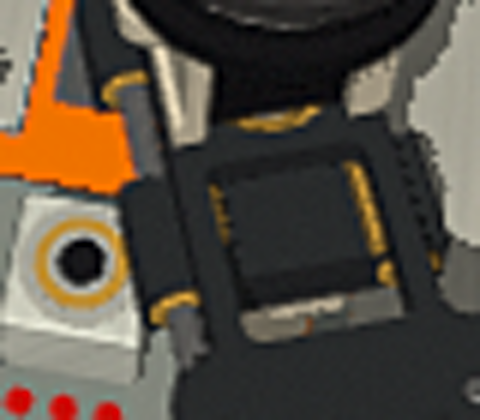

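Again hidden behind the gripper; bracket 3 is unmoved. Pressing its white spot.

```bash
python3 -m creep '[[[-0.6,-0.3,-5,0,0,0],[0,0,-3,0,0,0],[0,0,0,0,0,0]]]';python3 -m creep '[[[0,0,-3,0,0,0],[0,0,-2,0,0,0],[0,0,0,0,0,0]]]';python3 to.py .4881 .2407 .315 201.4
```

```text
time: 33.55
tool_pos: [0.4896, 0.2415, 0.3198]
tool_rot: [3.141, 0.002, -2.768]
contact_force: [0.3, -0.8, -1.1]
opening: 0.0237
time: 33.8
tool_pos: [0.4899, 0.2417, 0.315]
tool_rot: [3.141, 0.003, -2.768]
contact_force: [-0.2, -0.1, 0.2]
opening: 0.0242
GO [-1.8, -1.0, 0.0] [-0.1, 0.16, 0.01] F [-0.2 -0.1  0.2] q6 -1.63
```

Now hold, lift, and move over bracket 3's blue spot.

```bash
python3 -m creep '[[[0,0,0,0,0,0],[0,0,0,0,0,0],[0,0,0,0,0,0],[0,0,0,0,0,0],[0,0,0,0,0,0]]]';python3 -m creep '[[[0,0,0,0,0,0],[0,0,0,0,0,0],[0,0,0,0,0,0],[0,0,0,0,0,0],[0,0,0,0,0,0]]]';python3 -m creep '[[[0,0,15,0,0,0],[0,0,25,0,0,0],[0,0,15,0,0,0],[0,0,0,0,0,0]]]';python3 -m creep '[[[23,-12,0,0,0,0],[23,-12,0,0,0,0],[23,-12,0,0,0,0],[23,-11,0,0,0,0],[0,0,0,0,0,0]]]';python3 to.py .5825 .1935 .335 201.4
```

```text
time: 34.22
tool_pos: [0.4897, 0.2416, 0.3161]
tool_rot: [3.141, 0.004, -2.768]
contact_force: [-1.0, -1.0, 0.1]
opening: 0.0238
time: 34.63
tool_pos: [0.4897, 0.2416, 0.3163]
tool_rot: [3.141, 0.005, -2.768]
contact_force: [-0.7, 0.3, 0.1]
opening: 0.024
time: 34.97
tool_pos: [0.4897, 0.2416, 0.3712]
tool_rot: [3.141, 0.002, -2.768]
contact_force: [0.7, -0.1, -2.0]
opening: 0.0239
time: 35.38
tool_pos: [0.584, 0.1936, 0.3683]
tool_rot: [3.141, 0.003, -2.765]
contact_force: [-1.0, -0.9, -2.0]
opening: 0.024
GO [-1.5, -0.1, -33.3] [-0.12, 0.13, -0.2] F [-1.  -0.9 -2. ] q6 -1.75
```

```bash
python3 -m creep '[[[-1.5,0,-12,-0.1,0.1,-0.2],[0,0,-12,0,0,0],[0,0,-9,0,0,0],[0,0,0,0,0,0]]]';python3 to.py .5825 .1935 .322 201.4
```

```text
time: 35.72
tool_pos: [0.5831, 0.1924, 0.3293]
tool_rot: [3.141, -0.003, -2.771]
contact_force: [0.6, -0.2, -2.5]
opening: 0.0239
GO [-0.6, 1.1, -7.3] [0.0, -0.17, 0.19] F [ 0.6 -0.2 -2.5] q6 -1.75
```

```bash
python3 -m creep '[[[-0.6,1,-5,0,-0.2,0.2],[0,0,-3,0,0,0],[0,0,0,0,0,0]]]';python3 -m creep '[[[0,0,-3,0,0,0],[0,0,-2,0,0,0],[0,0,0,0,0,0]]]';python3 -m creep '[[[0,0,0,0,0,0],[0,0,0,0,0,0]]]';python3 to.py .5825 .1935 .315 201.4
```

```text
time: 35.97
tool_pos: [0.5818, 0.1941, 0.3198]
tool_rot: [3.141, -0.001, -2.767]
contact_force: [-1.5, 0.3, -1.5]
opening: 0.0242
time: 36.22
tool_pos: [0.5817, 0.1945, 0.3157]
tool_rot: [-3.141, 0.001, -2.766]
contact_force: [-1.0, -0.8, 0.1]
opening: 0.024
time: 36.38
tool_pos: [0.5816, 0.1945, 0.3165]
tool_rot: [-3.141, 0.002, -2.766]
contact_force: [0.6, -0.9, -0.2]
opening: 0.0237
GO [0.9, -1.0, -1.5] [0.01, 0.11, -0.13] F [ 0.6 -0.9 -0.2] q6 -1.75
```

```bash
python3 -m creep '[[[0,0,-1.7,0,0,0],[0,0,0,0,0,0],[0,0,0,0,0,0],[0,0,0,0,0,0],[0,0,0,0,0,0]]]';python3 -m creep '[[[0,0,0,0,0,0],[0,0,0,0,0,0],[0,0,0,0,0,0],[0,0,0,0,0,0],[0,0,0,0,0,0]]]';python3 -m creep '[[[0,0,15,0,0,0],[0,0,30,0,0,0],[0,0,30,0,0,0],[0,0,10,0,0,0]]]';python3 -m creep '[[[10,-35,0,0,0,0],[10,-35,0,0,0,0],[10,-35,0,0,0,0],[15,-35,0,0,0,0],[15,-35,0,0,0,0]]]';python3 -m creep '[[[15,-35,0,0,0,0],[15,-30,0,0,0,0],[0,0,0,0,0,0]]]';python3 to.py .6802 -.0593 .385 201.46
```

```text
time: 36.8
tool_pos: [0.5816, 0.1945, 0.3157]
tool_rot: [-3.141, 0.003, -2.766]
contact_force: [-1.3, -0.4, -0.2]
opening: 0.0235
time: 37.22
tool_pos: [0.5817, 0.1945, 0.3157]
tool_rot: [-3.141, 0.003, -2.766]
contact_force: [-1.5, 0.5, 0.1]
opening: 0.0238
time: 37.55
tool_pos: [0.581, 0.1944, 0.3984]
tool_rot: [3.14, -0.006, -2.766]
contact_force: [0.7, 0.8, 0.3]
opening: 0.0243
time: 37.97
tool_pos: [0.6405, 0.0219, 0.4037]
tool_rot: [3.14, 0.006, -2.752]
contact_force: [1.1, 0.2, -1.6]
opening: 0.0238
time: 38.22
tool_pos: [0.673, -0.0533, 0.4024]
tool_rot: [-3.14, 0.006, -2.758]
contact_force: [-0.4, 0.1, -2.6]
opening: 0.024
GO [7.2, -6.0, -17.4] [-0.07, 0.37, -0.52] F [-0.4  0.1 -2.6] q6 -2.15
```

```bash
python3 -m creep '[[[7.2,-6,-6,0,0.4,-0.5],[0,0,0,0,0,0]]]';python3 -m creep '[[[0,0,-8,0,0,0],[0,0,0,0,0,0]]]';python3 to.py .6802 -.0593 .376 201.46
```

```text
time: 38.38
tool_pos: [0.681, -0.0626, 0.3949]
tool_rot: [3.14, -0.0, -2.771]
contact_force: [-0.5, 0.3, -2.9]
opening: 0.0237
time: 38.55
tool_pos: [0.6808, -0.0624, 0.3855]
tool_rot: [3.139, -0.001, -2.772]
contact_force: [-0.6, 0.5, -2.8]
opening: 0.0239
GO [-0.6, 3.1, -9.5] [-0.12, -0.1, 0.26] F [-0.6  0.5 -2.8] q6 -2.14
```

```bash
python3 -c "
from h import *
snap('side','b4.png',(180,130,260,230),5)"
```

```text
(no output)
```

View pics/b4.png

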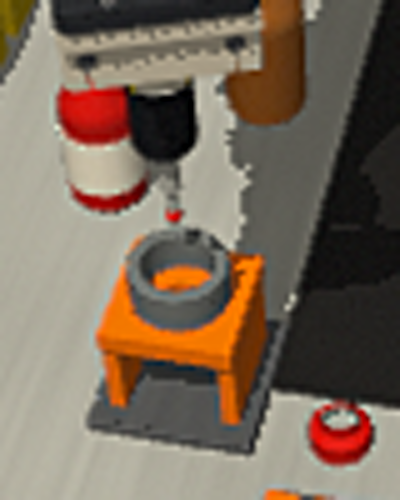

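```bash
python3 -c "
from h import *
print('collar',at('side',215.6,182.3,.088),'ball',at('side',214.3,172.7,.1185))"
```

```text
collar [ 0.68029579 -0.05860665] ball [ 0.68135495 -0.06037316]
```

```bash
python3 -m creep '[[[-0.8,2.6,-8,-0.1,-0.1,0.3],[0,0,-8,0,0,0],[0,0,-8,0,0,0],[0,0,0,0,0,0]]]';python3 to.py .680 -.0597 .31 201.46
```

```text
time: 38.93
tool_pos: [0.6791, -0.0558, 0.3616]
tool_rot: [-3.141, 0.003, -2.761]
contact_force: [0.3, 0.3, -2.7]
opening: 0.0236
GO [0.9, -3.9, -51.6] [-0.02, 0.18, -0.33] F [ 0.3  0.3 -2.7] q6 -2.15
```

```bash
python3 -m creep '[[[0.9,-3.9,-8,0,0.2,-0.3],[0,0,-7,0,0,0],[0,0,0,0,0,0]]]';python3 to.py .680 -.0597 .31 201.46;python3 -m creep '[[[0,0.5,-8,0,0,0],[0,0,0,0,0,0]]]';python3 to.py .680 -.0597 .31 201.46
```

```text
time: 39.18
tool_pos: [0.6799, -0.0592, 0.3449]
tool_rot: [3.141, -0.001, -2.766]
contact_force: [-0.4, 0.9, -2.6]
opening: 0.0238
GO [0.1, -0.5, -34.9] [-0.02, -0.05, -0.07] F [-0.4  0.9 -2.6] q6 -2.15
time: 39.35
tool_pos: [0.6799, -0.059, 0.3357]
tool_rot: [3.141, -0.001, -2.766]
contact_force: [-1.0, 0.1, -2.6]
opening: 0.0236
GO [0.1, -0.7, -25.7] [-0.03, -0.09, -0.05] F [-1.   0.1 -2.6] q6 -2.14
```

```bash
python3 -m creep '[[[0,-0.4,-8,0,0,0],[0,0,-8,0,0,0],[0,0,0,0,0,0]]]';python3 -m creep '[[[0,0,-5,0,0,0],[0,0,0,0,0,0]]]';python3 -m creep '[[[0,0,-4,0,0,0],[0,0,0,0,0,0]]]';python3 to.py .680 -.0597 .286 201.46
```

```text
time: 39.6
tool_pos: [0.68, -0.0596, 0.3183]
tool_rot: [3.141, -0.001, -2.766]
contact_force: [0.0, 0.0, -2.4]
opening: 0.0238
time: 39.77
tool_pos: [0.6799, -0.0596, 0.3122]
tool_rot: [3.141, -0.001, -2.767]
contact_force: [-0.2, -0.5, -2.9]
opening: 0.024
time: 39.93
tool_pos: [0.68, -0.0597, 0.3079]
tool_rot: [3.141, -0.001, -2.767]
contact_force: [-0.5, 1.1, -2.1]
opening: 0.024
GO [-0.0, -0.0, -21.9] [-0.02, -0.07, -0.03] F [-0.5  1.1 -2.1] q6 -2.15
```

Entering the collar without contact force. Continuing down to the seat.

```bash
python3 -m creep '[[[0,0,-5,0,0,0],[0,0,0,0,0,0]]]';python3 -m creep '[[[0,0,-5,0,0,0],[0,0,0,0,0,0]]]';python3 -m creep '[[[0,0,-5,0,0,0],[0,0,0,0,0,0]]]';python3 -m creep '[[[0,0,-3,0,0,0],[0,0,0,0,0,0]]]';python3 to.py .680 -.0597 .286 201.46
```

```text
time: 40.1
tool_pos: [0.6801, -0.0596, 0.3028]
tool_rot: [3.141, -0.0, -2.766]
contact_force: [-0.3, -0.8, -2.5]
opening: 0.024
time: 40.27
tool_pos: [0.6801, -0.0596, 0.2975]
tool_rot: [3.141, -0.0, -2.766]
contact_force: [-0.3, 0.5, -2.2]
opening: 0.0239
time: 40.43
tool_pos: [0.6801, -0.0596, 0.292]
tool_rot: [3.141, 0.0, -2.766]
contact_force: [-0.4, -0.2, -2.9]
opening: 0.0233
time: 40.6
tool_pos: [0.6802, -0.0596, 0.2886]
tool_rot: [3.141, 0.0, -2.766]
contact_force: [0.6, 0.7, -1.7]
opening: 0.0237
GO [-0.2, -0.1, -2.6] [-0.01, 0.0, -0.04] F [ 0.6  0.7 -1.7] q6 -2.15
```

```bash
python3 -m creep '[[[0,0,-1.5,0,0,0],[0,0,0,0,0,0]]]';python3 -m creep '[[[0,0,-1.2,0,0,0],[0,0,0,0,0,0]]]';python3 to.py .680 -.0597 .286 201.46;python3 -m creep '[[[0,0,0,0,0,0],[0,0,0,0,0,0],[0,0,0,0,0,0],[0,0,0,0,0,0],[0,0,0,0,0,0]]]' -0.2;python3 -m creep '[[[0,0,0,0,0,0],[0,0,0,0,0,0],[0,0,0,0,0,0]]]';python3 to.py .680 -.0597 .4 201.46
```

```text
time: 40.77
tool_pos: [0.6802, -0.0596, 0.2869]
tool_rot: [3.141, 0.0, -2.766]
contact_force: [0.1, 0.3, -1.5]
opening: 0.024
time: 40.93
tool_pos: [0.6804, -0.0596, 0.2862]
tool_rot: [-3.141, 0.001, -2.766]
contact_force: [-0.5, 0.1, -1.5]
opening: 0.0237
GO [-0.4, -0.1, -0.2] [0.01, 0.08, -0.04] F [-0.5  0.1 -1.5] q6 -2.15
time: 41.35
tool_pos: [0.6807, -0.0597, 0.2876]
tool_rot: [-3.14, 0.003, -2.766]
contact_force: [1.1, -0.2, -0.1]
opening: 0.0521
time: 41.6
tool_pos: [0.6807, -0.0597, 0.2878]
tool_rot: [-3.139, 0.004, -2.766]
contact_force: [-0.1, -0.0, 0.0]
opening: 0.0549
GO [-0.7, 0.0, 112.2] [0.04, 0.25, -0.04] F [-0.1 -0.   0. ] q6 -2.15
```

Now raise and back off, then check numerically, since the picture allowance is used up.

```bash
python3 -m creep '[[[0,0,8,0,0.2,0],[0,0,15,0,0,0],[0,0,25,0,0,0],[0,0,35,0,0,0],[0,0,35,0,0,0]]]';python3 -m creep '[[[-35,0,0,0,0,0],[-35,0,0,0,0,0],[-35,-15,0,0,0,0],[-35,-20,0,0,0,0],[-35,-35,0,0,0,0]]]';python3 -m creep '[[[-10,-38,0,0,0,0],[0,-38,0,0,0,0],[0,-38,0,0,0,0],[0,-38,0,0,0,0],[0,0,0,0,0,0]]]'
python3 - <<'E'
from m import *
for cam in("top","side"):
    im=snap(cam,f"c1{cam}.png")
    h=cv2.cvtColor(im,cv2.COLOR_BGR2HSV).astype(int)
    for q,f in(("white",lambda h,s,v:(s<55)&(v>165)),("blue",lambda h,s,v:(h>100)&(h<125)&(s>120)&(v>50)),("green",lambda h,s,v:(h>45)&(h<85)&(s>80)&(v>50))):
        z=.155 if q=="green" else .048
        B,_=blobs(im,f,12);print(cam,q,[(c,st[4],w) for c,st in B if st[4]<130 for w in [at(cam,*c,z).round(4).tolist()] if .42<w[0]<.72 and -.1<w[1]<.4])
d=[np.abs(cv2.imread(f"pics/raw_c1{c}.png").astype(int)-cv2.imread(f"pics/raw_{c}0.png").astype(int)).max(2)>60 for c in("top","side")]
cv2.setNumThreads(1)
for c,m in zip(("top","side"),d):
    n,l,s,ce=cv2.connectedComponentsWithStats(cv2.morphologyEx(m.astype(np.uint8),cv2.MORPH_CLOSE,np.ones((5,5))))
    print(c,[(ce[i].round().tolist(),s[i][:4].tolist()) for i in range(1,n) if s[i][4]>25])
E
```

```text
time: 42.02
tool_pos: [0.6787, -0.0594, 0.4014]
tool_rot: [3.132, -0.017, -2.767]
contact_force: [1.2, 0.8, 0.9]
opening: 0.0552
time: 42.43
tool_pos: [0.5106, -0.1209, 0.4174]
tool_rot: [-3.134, 0.013, -2.758]
contact_force: [1.4, 0.1, 0.1]
opening: 0.0551
time: 42.85
tool_pos: [0.4919, -0.2801, 0.4243]
tool_rot: [-3.127, 0.014, -2.759]
contact_force: [0.0, 0.5, 0.2]
opening: 0.0548
top white [([126.6, 186.1], 16, [0.618, 0.2871]), ([237.6, 190.9], 25, [0.5777, -0.0127]), ([150.1, 212.9], 123, [0.5385, 0.2259]), ([109.5, 217.0], 126, [0.5371, 0.3343]), ([145.1, 232.9], 39, [0.4861, 0.2408]), ([105.7, 236.8], 40, [0.4851, 0.3449])]
top blue [([162.2, 196.4], 32, [0.5807, 0.1918]), ([123.2, 200.5], 33, [0.5788, 0.297])]
top green [([251.3, 141.0], 101, [0.6783, -0.0595])]
side white [([247.8, 213.4], 12, [0.5932, -0.0113]), ([252.4, 303.9], 25, [0.5412, 0.2043]), ([275.9, 327.5], 75, [0.4902, 0.2408]), ([242.2, 363.6], 50, [0.5385, 0.3132]), ([186.9, 374.6], 40, [0.6269, 0.3477]), ([181.1, 378.0], 31, [0.6349, 0.3545]), ([190.8, 378.5], 13, [0.6186, 0.3522])]
side blue [([231.8, 294.8], 64, [0.5845, 0.1935]), ([219.2, 349.8], 89, [0.5831, 0.2985])]
side green [([212.5, 161.5], 89, [0.6821, -0.0594])]
top [([338.0, 286.0], [84, 108, 408, 276]), ([478.0, 189.0], [471, 180, 15, 17]), ([157.0, 213.0], [140, 191, 34, 50]), ([118.0, 217.0], [101, 194, 35, 51]), ([212.0, 376.0], [195, 367, 35, 17])]
side [([417.0, 209.0], [287, 0, 225, 384]), ([336.0, 71.0], [331, 67, 10, 7]), ([311.0, 129.0], [287, 115, 49, 30]), ([293.0, 157.0], [269, 143, 47, 28]), ([255.0, 313.0], [215, 287, 76, 54]), ([241.0, 361.0], [201, 338, 84, 46])]
```

```bash
python3 -c "
from cell import robot
print(robot.hand_in())"
```

```text
the job is handed in; nothing more can be done
None
```

The job is done and handed in at about 43 s of the 210 s allowed. Bracket 1 was absent from the start.

- **Brackets:** Bracket 2 went on the left nest and bracket 3 on the middle nest. Each slid down its pins with almost no side force, then stopped at rest height and pushed back at 19–34 N.
- **Gauging:** I took the gauge from the orange stand and zeroed it on the brass button. Then I pressed bracket 2 white, bracket 2 blue, bracket 3 white and bracket 3 blue. Each press was about 3–4 mm of the 10 mm plunger travel and roughly 2 N. Each was held for at least 0.6 s.
- **Return:** The gauge stood back in its stand at its original height.

**Last checks (measured from the pictures, as my viewing allowance was used up):**
- The gauge's head is at its starting pixel to within 0.1 px in both cameras.
- The white and blue spots lie within about 1–4 mm of where I pressed. Bracket 2's white spot could be checked only in the top camera, where the press was up to 4 mm off centre on an 18 mm spot.
- Compared with the first side picture, only the brackets and the arm had moved.

**Less certain:**
- The two cameras disagreed by about 3–5 mm; I averaged them and corrected from the seated positions.
- The gripper hid the tip during the four spot presses. Their placing rests on arm position and the force change, while the datum touch was seen directly.
- Bracket 2's white spot first got only about 1 mm of travel, so I pressed deeper without lifting.

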